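# Test spring slide clamps and put the sound ones in their case

### The arm

A 6-joint arm with a two-finger parallel gripper is mounted at the origin on the work surface. World frame = base frame: x ahead of the robot, y to its left, z up, the work surface at z = 0. Lengths are in m, angles in rad, forces in N, time in s.
With the tool pointing down it reaches from about 0.375 to 0.825 m from the base axis. Payload 5.5 kg.
Tool frame: the origin (TCP) lies between the finger pads; the fingertips stand env.tcp_to_tips ahead of it and the grasp point (between the pads) lies 11 mm behind it (env.tcp_to_tips is the distance from the TCP to the fingertips, in m); z points along the fingers, y is the direction in which the jaws open and shut (so a half turn about z gives the same grasp; the last joint's range is limited). The gripper opens to 85 mm and grips with 20 to 120 N. Pads are 22 mm wide; open, the fingers measure 114 mm over their backs; the gripper's body (76 mm by 85 mm) begins 54 mm behind the grasp point. The pads swing forward as they close: fully open they stand 13 mm farther back than shut.
Start: joints at [1.328, 0.314, -0.047, 1.21, 0, 1.571], TCP at [0.144, 0.582, 0.239] pointing down, gripper open.
Joint ranges: [-2.67, 2.67], [-0.69, 1.73], [-1.03, 1.25], [-2.08, 2.16], [-1.42, 1.45], [-3.14, 3.14]. Speed limits (rad/s): [2.39, 2.39, 3.01, 3.14, 3.14, 3.14].

### API

Orientations are given as a rotation vector (axis times angle).
In Python, from plant import env, cams gives the robot as it stands.
- The arm moves only by the tool step_arm, never from a script. Its argument "increments" is a list of rows, each an object of numbers: "tx", "ty", "tz": the shift along the tool's x, y, z as a fraction of full scale; "ax", "ay", "az": the turn, a rotation vector about the tool's x, y, z as a fraction of full scale; "claw": the closure, from 0 (fully open) to 1 (shut). In form: [{"tx": .., "ty": .., "tz": .., "ax": .., "ay": .., "az": .., "claw": ..}, ...]. A call has 1 to 5 rows; each row is the pose to reach, as a shift and turn from the pose commanded when the call began, along the tool's axes at that moment; what a row does not reach only later rows make up. Full scale, the value 1, is 0.3 m for a shift and pi/2 rad for a turn. A row lasts 1/10 s, in which the tool goes at most 50 mm and 8.59 degrees, less where a joint would pass 70% of its speed; a pose out of reach is approached as far as the arm can. A call with a number of a shift or a turn outside -1 to 1 is refused whole. A call with a gripper value outside its range is refused whole. The fingers move at their own pace and stop on an object; "grip_force" is the grip in N (left out, the last holds). Time passes only in rows, so rows that repeat a pose let the fingers close. It gives the time, the measured TCP pose, the force and the opening at its end, in the units of the state.
- env.get_obs(): the state, without advancing time (a new reading comes with each control period).
- cams.grab_frame(name): name is "scene" or "top" or "wrist"; returns (picture, depth): 480x640x3 uint8, red, green, blue; 480x640 float32, m along the optical axis (not along the pixel's ray), 0 where there is no reading.
- cams.calibration(name): a dict with "intrinsics" (3x3 intrinsics, pixels), "R" (3x3) and "t" (3): a world point X has camera coordinates R X + t. Camera axes: x right, y down, z forward; pixel columns grow to the right and rows downward; lengths in m; the calibration is good to about 2 mm. A picture is of the moment at which its call begins: read the wrist's pose just before it. calibration takes no time and is no camera call; for the wrist camera it gives the pose at the moment of the call.
- env.hand_in(): hands the job in, once; it reports no verdict.
The state is a dict: "time_s": time; "joint_positions": joint angles; "dq": joint speeds; "tau": joint torques, N m; "tool_pos": TCP position; "tool_rot": TCP orientation; "force": force on the tool from outside, world axes, zero at the start; "wrist_torque": the same for the moment, N m; "width": opening from 0.0 (shut) to 1.0 (fully open).
Only numpy, scipy, OpenCV 4.12 (cv2) and the standard library are available. Lean on these libraries where they do the work, as an engineer would, in place of code of your own. Each camera call takes 0.05 s, during which the arm holds its last target.

### The job

Lever up the shut lid of the wooden case with the blade of the spatula and swing it fully open. Find out which of the slide clamps on the bench are tired by pressing each spring tongue on the pip in mid-span with about 5 N, never as much as 15 N: a sound one gives about 2 mm, a tired one about 7 mm, and the pin under the tongue stays down to show that it was tested. Put the sound clamps on the floor of the case and the tired ones on the floor of the white tray, all standing upright on their bases, then shut the lid, leave the spatula lying with its handle on the cork mat, and do not disturb the dish or the carton.

Things in the scene. Friction and masses are not known exactly. Their poses are not given: they have to be found in the camera images.
- case: Shallow wooden instrument case, fixed to the bench, 150 (x) x 204 (y) x 48 mm high, walls and floor 7 to 8 mm thick, open inside 136 x 190 mm, inner floor 7 mm above the underside. Origin: centre of its underside; its front (the side nearest the robot) faces its own -x.
- lid (a joint): Hinged wooden lid of the case (166 x 204 x 6 mm, 100 g), hinged on the case's rear top edge (case x +75, z 48 mm), free edge 166 mm from there: 0 = shut, 1.5 rad = its stop, almost upright (top 214 mm up). Hinge friction (0.1 N m) holds it at any angle. Shut, its underside is on the rim, 48 mm up; its front edge overhangs the front wall by 16 mm: the lip to lever up.
- spatula_grip (a point): Flat-bladed spatula, loose, 60 g: wooden handle 100 x 16 x 20 mm high, then a steel blade 90 x 22 x 3 mm on the handle's mid-height. This point is its centre of mass, in the handle, 10 mm above the underside. Its x points along the spatula to the blade tip, which is 124 mm ahead, z up; the handle reaches from 66 mm behind to 34 mm ahead of it.
- mat_top (a point): Centre of the top of the cork mat, fixed, 90 (x) x 240 (y) x 4 mm, on which the spatula lies at the start, blade roughly along the mat's +y.
- tray_in (a point): Centre of the inner floor of the white open discard tray, fixed to the bench, 160 (x) x 170 (y) x 28 mm high outside, walls and floor 4 to 5 mm; axes as the tray's.
- dish: Bystander: loose glass dish with cover, 94 mm across, 17 mm high; origin centre of underside.
- carton: Bystander: loose plain cardboard carton 60 x 85 x 35 mm; origin centre of underside.
- clamp1_mid (a point): Spring slide clamp, loose, 130 g, may be absent, all alike to see: aluminium base 84 (x) x 30 (y) x 12 mm high, at its -x end a block 18 x 30 mm rising to 34 mm that holds a leaf tongue over the base. Point: above the base's centre, 16 mm above its underside; x along base, z up. Grip the base by its long sides (30 mm).
- clamp1_tongue: Steel leaf tongue of clamp 1, a cantilever 60 mm long, 14 wide, 2 thick, its top 32 mm above the clamp's underside, with a round pip in mid-span (top at 37 mm). Origin: its root, 24 mm towards -x from clamp1_mid and 15 mm above; x along it to the free end; the pip's top is at x 30, z 6 mm. Under 5 N on the pip: sound, about 2 mm; tired, about 7 mm; 15 N damages it.
- clamp1_pin (a joint): Thin brass telltale pin standing on clamp 1's base under the pip, its head touching the tongue: the pressed tongue pushes it down into the base (0.5 N) and it stays at the lowest place reached, so it keeps the greatest deflection. Value: m pushed down, 0 at the start, 0.009 at most.
- clamp2_mid (a point): Clamp 2, looks as clamp 1; may be absent. Same point.
- clamp2_tongue: Leaf tongue of clamp 2, as clamp 1's; sound or tired is found by pressing.
- clamp2_pin (a joint): Telltale pin of clamp 2, as clamp 1's.
- clamp3_mid (a point): Clamp 3, looks as clamp 1; may be absent. Same point.
- clamp3_tongue: Leaf tongue of clamp 3, as clamp 1's; sound or tired is found by pressing.
- clamp3_pin (a joint): Telltale pin of clamp 3, as clamp 1's.
- clamp4_mid (a point): Clamp 4, looks as clamp 1; may be absent. Same point.
- clamp4_tongue: Leaf tongue of clamp 4, as clamp 1's; sound or tired is found by pressing.
- clamp4_pin (a joint): Telltale pin of clamp 4, as clamp 1's.
- clamp5_mid (a point): Clamp 5, looks as clamp 1; may be absent. Same point.
- clamp5_tongue: Leaf tongue of clamp 5, as clamp 1's; sound or tired is found by pressing.
- clamp5_pin (a joint): Telltale pin of clamp 5, as clamp 1's.
- spatula: The whole spatula; origin: middle of the handle's underside, axes as spatula_grip.
Things that resemble listed ones, but are neither listed nor needed, are in the scene too. What is shaped like the part that bears clamp1_mid but green, pink or red is not meant.

How it is judged:
By the outcome, as a careful person would: the job done as asked, in the order asked, and still so for the second after the job is handed in, with the robot touching nothing.
Of clamp1, clamp2, clamp3, clamp4, clamp5 only 3 to 4 are there at a start; the rules pass over those that are not, and their reading is None.
At some moment in a run one of clamp1, clamp2, clamp3, clamp4, clamp5, spatula may be knocked a few centimetres aside while the robot is not near it.
Once in a run the grip may slacken for a moment while it holds something.
It also fails if it takes over 210 s, if anything falls off the work surface, if the arm or the gripper's body presses on something with over 40 N, if the wrist force passes 120 N, or if a joint passes its speed limit or range.

## Working session

There is one attempt and no reset: what is moved stays moved. The work goes in short steps, Python scripts to look and compute and a tool call to move; the robot and the scene stay as the last step left them, time stands still between calls to the robot, and variables do not carry over. Pictures are saved under pics/ and viewed, and the job is handed in when it is done.

Besides the shell and the picture viewer there is one more tool, called after "Call:" in YAML: its name, and indented under it one key for each argument. step_arm: Moves the arm, as the interface text tells. Its arguments: {"type":"object","properties":{"increments":{"type":"array"},"grip_force":{"type":"number"}},"required":["increments"]}

```bash
ls; mkdir -p pics; python3 - <<'E'
from plant import env,cams
import cv2
print(env.get_obs(), env.tcp_to_tips)
for n in ["scene","top"]:
    p,d=cams.grab_frame(n); cv2.imwrite(f"pics/{n}0.png",p[:,:,::-1])
    c=cams.calibration(n); print(n,c)
    import numpy as np; np.save(f"pics/{n}0.npy",d)
E
```

```text
pics
{'time_s': 0.0, 'joint_positions': array([ 1.32797580e+00,  3.14190329e-01, -4.80676510e-02,  1.21020143e+00,
       -8.58826595e-06,  1.57078870e+00]), 'dq': array([-0.00113664,  0.00153138, -0.00089694,  0.00041302,  0.00101659,
       -0.00064873]), 'tau': array([ 8.44547685e-05, -5.39593720e+01,  3.39745545e+01,  1.94596779e-02,
       -1.53662887e-05,  8.65899992e-07]), 'tool_pos': array([0.14413316, 0.58185517, 0.23846096]), 'tool_rot': array([-3.80449831e-01, -3.11827574e+00,  2.59460929e-03]), 'force': array([-0.4032715 , -0.57807301,  0.48813518]), 'wrist_torque': array([ 0.02145042,  0.03342212, -0.07542955]), 'width': 0.9993211712702607} 0.008
scene {'intrinsics': array([[439.72823413,   0.        , 310.63225126],
       [  0.        , 439.72823413, 239.54508864],
       [  0.        ,   0.        ,   1.        ]]), 'R': array([[ 0.40023862,  0.91639958, -0.00456737],
       [ 0.63994381, -0.28305677, -0.7143884 ],
       [-0.65595806,  0.28300297, -0.69973448]]), 't': array([-0.36603758, -0.2903604 ,  1.37306144])}
top {'intrinsics': array([[585.07655211,   0.        , 319.53283739],
       [  0.        , 585.07655211, 234.60011844],
       [  0.        ,   0.        ,   1.        ]]), 'R': array([[ 0.02113732, -0.99975795, -0.00610291],
       [-0.99807701, -0.02074522, -0.05841158],
       [ 0.05827084,  0.00732583, -0.99827393]]), 't': array([0.11747909, 0.55364651, 1.20410559])}
```

View pics/scene0.png

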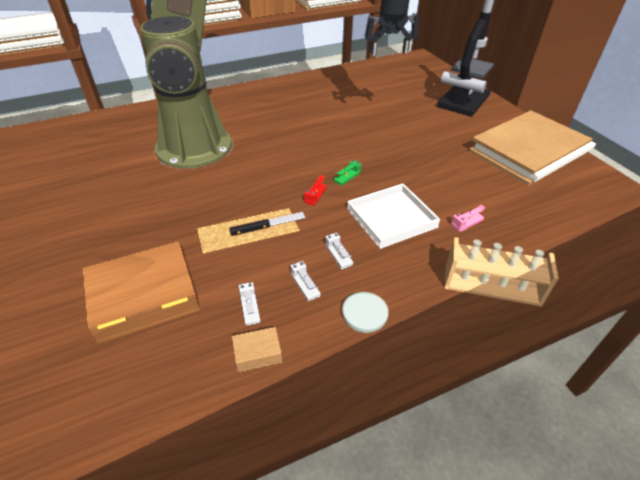

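View pics/top0.png

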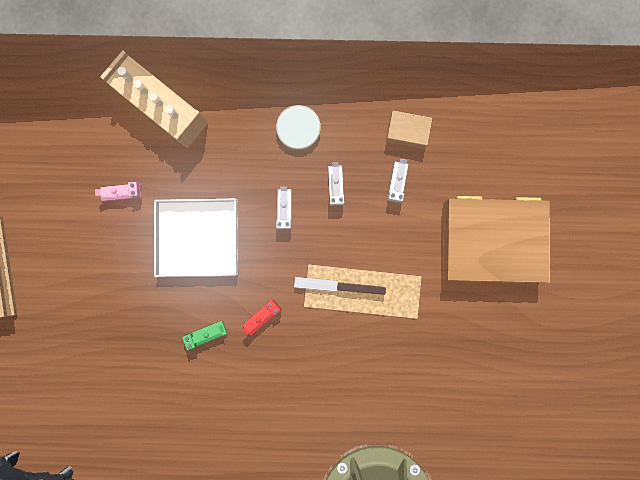

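The top view shows three silver clamps at about (284,207), (336,184) and (398,181). The tray is at (196,238), the mat at (362,292) with the spatula, the case at (499,240), the dish at (298,128) and the carton at (410,128). The red, green and pink pieces are decoys. I'll enlarge the crops next.

```bash
cat > h.py <<'E'
import numpy as np, cv2
from scipy.spatial.transform import Rotation as Ro
from plant import env,cams
def ray(c,u,v):
    K=c["intrinsics"];d=np.linalg.solve(K,[u,v,1.]);R=np.array(c["R"]);t=np.array(c["t"])
    return -R.T@t, R.T@d
def onz(c,u,v,z):
    o,d=ray(c,u,v); return o+d*(z-o[2])/d[2]
def wd(c,u,v,depth):
    o,d=ray(c,u,v); return o+d*depth
def proj(c,X):
    x=c["intrinsics"]@(np.array(c["R"])@np.array(X)+c["t"]); return x[:2]/x[2]
def save(p,f,crop=None,k=1):
    if crop: x0,y0,x1,y1=crop; p=p[y0:y1,x0:x1]
    p=cv2.resize(p,None,fx=k,fy=k,interpolation=cv2.INTER_CUBIC)
    cv2.imwrite(f"pics/{f}.png",p[:,:,::-1])
def st():
    o=env.get_obs(); np.set_printoptions(precision=4,suppress=True)
    print("t",round(o["time_s"],2),"pos",o["tool_pos"],"R",Ro.from_rotvec(o["tool_rot"]).as_matrix().round(4).tolist(),"F",o["force"].round(2),"w",round(o["width"],3)); return o
E
python3 - <<'E'
from h import *
p=cv2.imread("pics/top0.png")[:,:,::-1]
save(p,"t0a",(260,90,460,240),4); save(p,"t0b",(280,180,440,330),4)
save(p,"t0c",(420,170,580,300),5); save(p,"t0d",(140,180,260,290),5)
E
```

```text
(no output)
```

View pics/t0a.png

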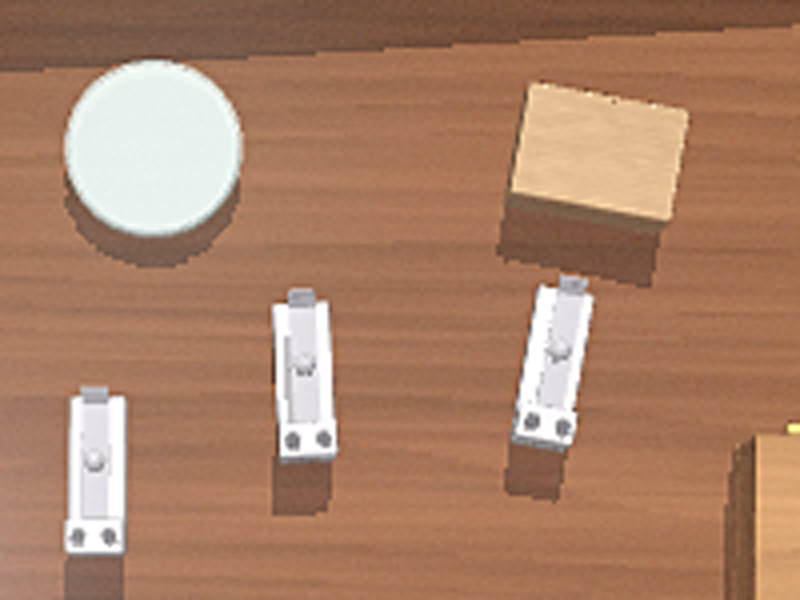

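View pics/t0b.png

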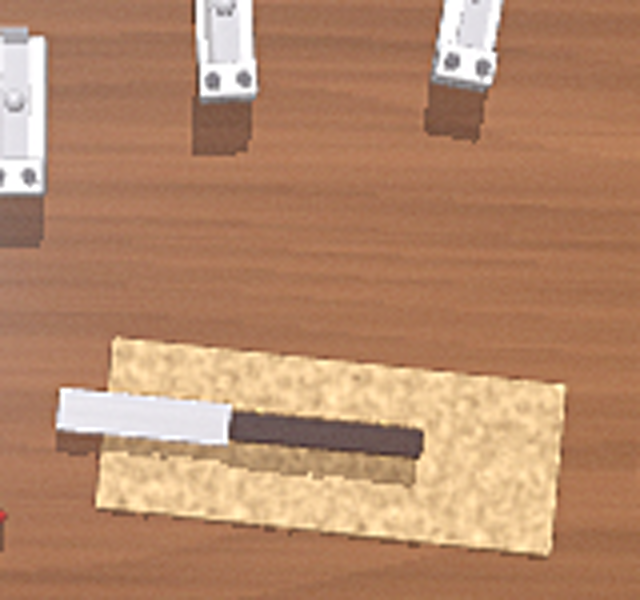

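View pics/t0c.png

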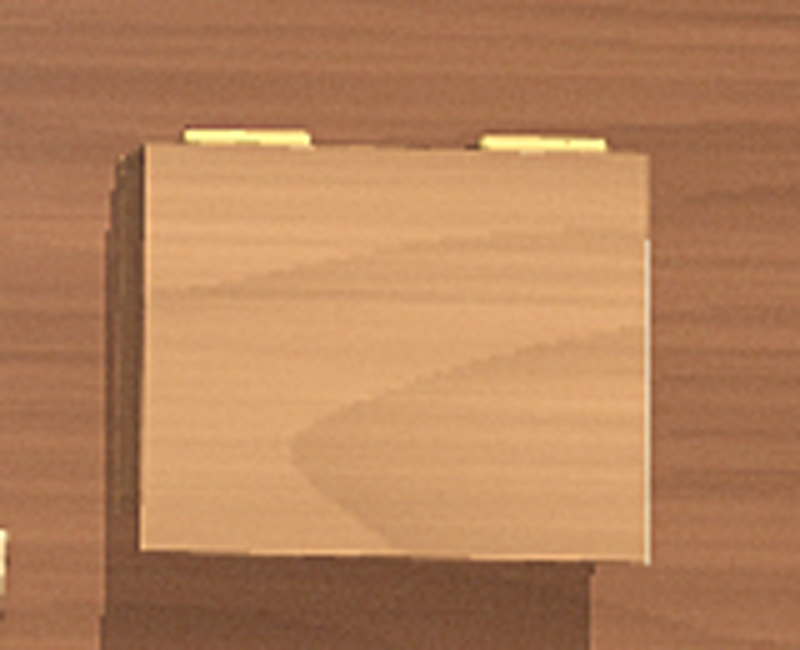

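View pics/t0d.png

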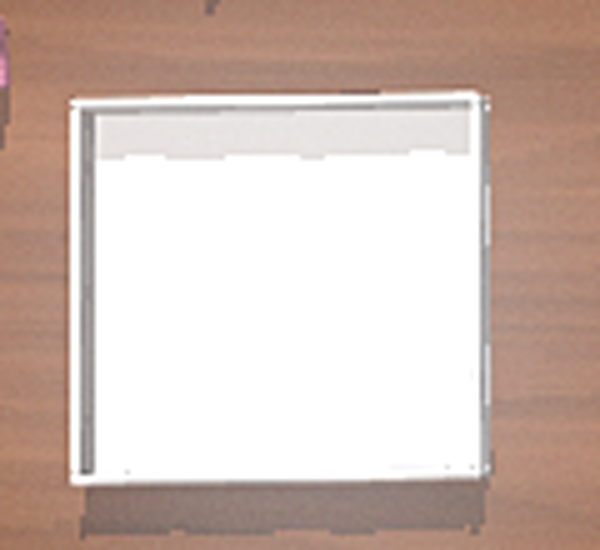

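```bash
python3 - <<'E'
from h import *
c=cams.calibration("top")
def px(p,off,k): return (p[0]+.5)/k-.5+off[0],(p[1]+.5)/k-.5+off[1]
def P(n,p,off,k,z):
    X=onz(c,*px(p,off,k),z); print(n,X.round(4)); return X
for n,pip,blk,end in [("A",(94,459),(95,536),(94,389)),("B",(304,363),(308,440),(301,291)),("C",(559,349),(547,425),(573,278))]:
    a=P(n+" pip",pip,(260,90),4,.037);b=P(n+" blk",blk,(260,90),4,.034);e=P(n+" end",end,(260,90),4,.031)
    d=e-b;print(n,"yaw",np.degrees(np.arctan2(d[1],d[0])),"len",np.linalg.norm(d))
for n,p in [("FL",(140,550)),("FR",(649,564)),("BL",(145,145)),("BR",(649,154))]: P("lid"+n,p,(420,170),5,.054)
for n,p in [("BL",(115,340)),("BR",(565,384)),("FL",(96,508)),("FR",(551,556))]: P("mat"+n,p,(280,180),4,.004)
a=P("tip",(58,409),(280,180),4,.0155);b=P("hend",(423,443),(280,180),4,.024);P("hjoint",(231,423),(280,180),4,.024)
for n,p in [("BL",(71,100)),("BR",(482,92)),("FL",(71,484)),("FR",(482,478))]: P("tray"+n,p,(140,180),5,.028)
P("dish",(154,148),(260,90),4,.017);[P("carton",p,(260,90),4,.035) for p in [(529,83),(688,112),(510,193),(669,220)]]
D=np.load("pics/top0.npy")
for u,v in [(500,240),(196,238),(362,310),(335,286),(365,290),(298,128),(410,125)]: print((u,v),wd(c,u,v,D[v,u]).round(4))
E
```

```text
A pip [0.6106 0.2051 0.037 ]
A blk [0.5711 0.2039 0.034 ]
A end [0.6477 0.2065 0.031 ]
A yaw 1.9579027166651897 len 0.07666630492172179
B pip [0.6625 0.0981 0.037 ]
B blk [0.623  0.0952 0.034 ]
B end [0.7011 0.1003 0.031 ]
B yaw 3.726109749123018 len 0.07823467347488161
C pip [ 0.6725 -0.0331  0.037 ]
C blk [ 0.6333 -0.0279  0.034 ]
C end [ 0.7107 -0.0407  0.031 ]
C yaw -9.405398809375573 len 0.0784628304094248
lidFL [ 0.4636 -0.1306  0.054 ]
lidFR [ 0.4624 -0.3347  0.054 ]
lidBL [ 0.6274 -0.1312  0.054 ]
lidBR [ 0.6279 -0.335   0.054 ]
matBL [0.4881 0.1513 0.004 ]
matBR [ 0.4701 -0.0851  0.004 ]
matFL [0.4001 0.1592 0.004 ]
matFR [ 0.3803 -0.0788  0.004 ]
tip [0.4516 0.1798 0.0155]
hend [ 0.4383 -0.0091  0.024 ]
hjoint [0.4465 0.09   0.024 ]
trayBL [0.6161 0.4748 0.028 ]
trayBR [0.6229 0.304  0.028 ]
trayFL [0.457  0.4688 0.028 ]
trayFR [0.4631 0.2993 0.028 ]
dish [0.7781 0.179  0.017 ]
carton [ 0.8118 -0.016   0.035 ]
carton [ 0.7981 -0.0987  0.035 ]
carton [ 0.7537 -0.0069  0.035 ]
carton [ 0.7412 -0.0894  0.035 ]
(500, 240) [ 0.5454 -0.2348  0.056 ]
(196, 238) [0.5392 0.3897 0.0032]
(362, 310) [0.3959 0.0371 0.0057]
(335, 286) [0.4449 0.0947 0.0167]
(365, 290) [0.4382 0.0329 0.0243]
(298, 128) [0.7759 0.1793 0.0143]
(410, 125) [ 0.782  -0.0542  0.0337]
```

```bash
cat >> h.py <<'E'
def plan(pos,psi,tilt=0.0):
    """psi deg of tool y; prints increments from measured pose"""
    o=env.get_obs(); R0=Ro.from_rotvec(o["tool_rot"]); p0=o["tool_pos"]
    s,c=np.sin(np.radians(psi)),np.cos(np.radians(psi))
    R1=Ro.from_matrix(np.array([[-s,c,0],[c,s,0],[0,0,-1.]]))
    d=R0.inv().apply(np.array(pos)-p0)/0.3; a=(R0.inv()*R1).as_rotvec()/(np.pi/2)
    print("t%.2f now"%o["time_s"],p0.round(4),"F",o["force"].round(1),"w",round(o["width"],3),"j6",round(o["joint_positions"][5],2))
    print("dist",round(np.linalg.norm(np.array(pos)-p0),3),"INC t",d.round(4).tolist(),"a",a.round(4).tolist())
E
python3 - <<'E'
from h import *
plan([.443,.057,.12],-4)
E
```

```text
t0.10 now [0.1441 0.5819 0.2385] F [ 1.1 -0.5  0.1] w 1.0 j6 1.57
dist 0.616 INC t [-1.3877, -1.4583, 0.3973] a [-0.0008, 0.0007, 0.8899]
```

Call:
step_arm:
  increments:
    - {"tx": -0.65, "ty": -0.7, "tz": 0, "ax": 0, "ay": 0, "az": 0.445, "claw": 0.3}
    - {"tx": -0.65, "ty": -0.7, "tz": 0, "az": 0.445, "claw": 0.3}
    - {"tx": -0.65, "ty": -0.7, "tz": 0, "az": 0.445, "claw": 0.3}
    - {"tx": -0.65, "ty": -0.7, "tz": 0, "az": 0.445, "claw": 0.3}
    - {"tx": -0.65, "ty": -0.7, "tz": 0, "az": 0.445, "claw": 0.3}

```text
schema error: expected keys tx, ty, tz, ax, ay, az, claw
```

```bash
python3 - <<'E'
from h import *
plan([.443,.057,.12],-4)
E
```

```text
t0.10 now [0.1441 0.5819 0.2385] F [ 1.1 -0.5  0.1] w 1.0 j6 1.57
dist 0.616 INC t [-1.3877, -1.4583, 0.3973] a [-0.0008, 0.0007, 0.8899]
```

Call:
step_arm:
  increments:
    - {"tx": -0.65, "ty": -0.7, "tz": 0, "ax": 0, "ay": 0, "az": 0.445, "claw": 0.3}
    - {"tx": -0.65, "ty": -0.7, "tz": 0, "ax": 0, "ay": 0, "az": 0.445, "claw": 0.3}
    - {"tx": -0.65, "ty": -0.7, "tz": 0, "ax": 0, "ay": 0, "az": 0.445, "claw": 0.3}
    - {"tx": -0.65, "ty": -0.7, "tz": 0, "ax": 0, "ay": 0, "az": 0.445, "claw": 0.3}
    - {"tx": -0.65, "ty": -0.7, "tz": 0, "ax": 0, "ay": 0, "az": 0.445, "claw": 0.3}

```text
time_s: 0.6
tool_pos: [0.2657, 0.3617, 0.2389]
tool_rot: [1.431, 2.796, -0.001]
force: [1.3, 0.2, 0.1]
width: 0.704
```

```bash
python3 - <<'E'
from h import *
plan([.443,.057,.12],-4)
E
```

```text
t0.60 now [0.2657 0.3617 0.2389] F [1.3 0.2 0.1] w 0.704 j6 1.88
dist 0.372 INC t [-1.1694, -0.1142, 0.3969] a [-0.0001, 0.0003, 0.442]
```

Call:
step_arm:
  increments:
    - {"tx": -1, "ty": -0.1, "tz": 0.2, "ax": 0, "ay": 0, "az": 0.442, "claw": 0.4}
    - {"tx": -1, "ty": -0.1, "tz": 0.2, "ax": 0, "ay": 0, "az": 0.442, "claw": 0.4}
    - {"tx": -1, "ty": -0.1, "tz": 0.2, "ax": 0, "ay": 0, "az": 0.442, "claw": 0.4}
    - {"tx": -1, "ty": -0.1, "tz": 0.2, "ax": 0, "ay": 0, "az": 0.442, "claw": 0.4}
    - {"tx": -1, "ty": -0.1, "tz": 0.2, "ax": 0, "ay": 0, "az": 0.442, "claw": 0.4}

```text
time_s: 1.1
tool_pos: [0.3896, 0.1501, 0.1901]
tool_rot: [2.298, 2.142, 0.0]
force: [0.6, 0.8, 0.5]
width: 0.596
```

```bash
python3 - <<'E'
from h import *
plan([.443,.057,.12],-4)
p,d=cams.grab_frame("wrist"); save(p,"w1")
E
```

```text
t1.10 now [0.3896 0.1501 0.1901] F [0.6 0.8 0.5] w 0.596 j6 2.01
dist 0.128 INC t [-0.2972, 0.1994, 0.2338] a [0.0002, -0.0001, -0.0003]
```

View pics/w1.png

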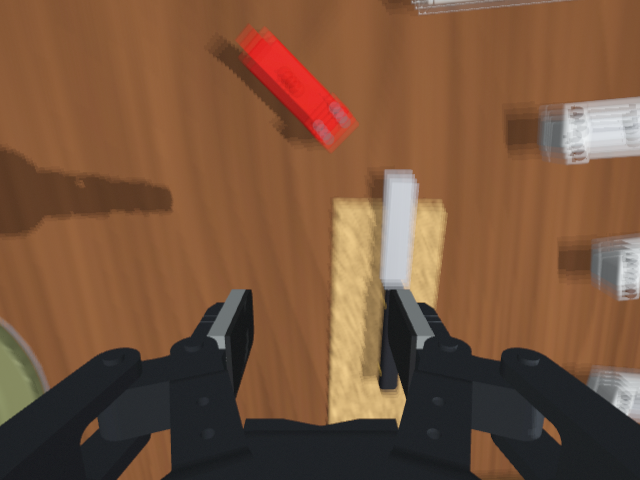

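The wrist view shows the spatula on the mat, with its blade at (400,230) and its handle at (390,340) by the right finger. I'll move above it.

Call:
step_arm:
  increments:
    - {"tx": -0.297, "ty": 0.199, "tz": 0.15, "ax": 0, "ay": 0, "az": 0, "claw": 0.4}
    - {"tx": -0.297, "ty": 0.199, "tz": 0.15, "ax": 0, "ay": 0, "az": 0, "claw": 0.4}
    - {"tx": -0.297, "ty": 0.199, "tz": 0.15, "ax": 0, "ay": 0, "az": 0, "claw": 0.4}
    - {"tx": -0.297, "ty": 0.199, "tz": 0.15, "ax": 0, "ay": 0, "az": 0, "claw": 0.4}

```text
time_s: 1.55
tool_pos: [0.4426, 0.0573, 0.1441]
tool_rot: [-2.296, -2.143, 0.004]
force: [0.3, 0.1, -0.3]
width: 0.605
```

```bash
python3 - <<'E'
from h import *
plan([.443,.057,.015],-4)
p,d=cams.grab_frame("wrist"); save(p,"w2")
E
```

```text
t1.55 now [0.4426 0.0573 0.1441] F [ 0.3  0.1 -0.3] w 0.605 j6 1.77
dist 0.129 INC t [-0.0005, 0.0024, 0.4304] a [-0.0015, 0.0005, 0.0005]
```

View pics/w2.png

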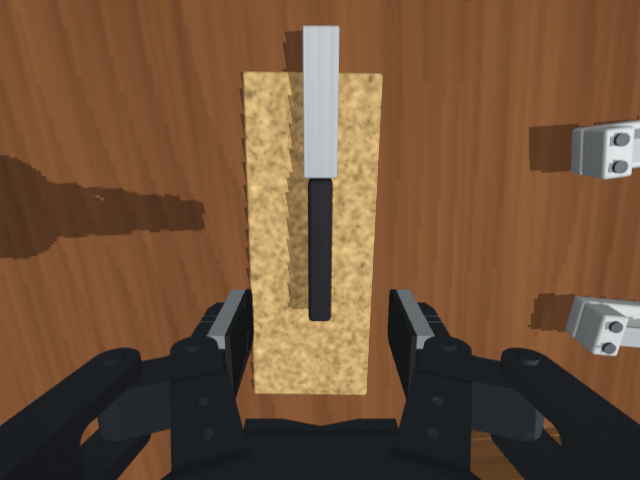

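The handle is centred between the jaws and aligned, so I'll descend and grip.

Call:
step_arm:
  increments:
    - {"tx": 0, "ty": 0.002, "tz": 0.3, "ax": 0, "ay": 0, "az": 0, "claw": 0.4}
    - {"tx": 0, "ty": 0.002, "tz": 0.3, "ax": 0, "ay": 0, "az": 0, "claw": 0.5}
    - {"tx": 0, "ty": 0.002, "tz": 0.43, "ax": 0, "ay": 0, "az": 0, "claw": 0.6}
    - {"tx": 0, "ty": 0.002, "tz": 0.43, "ax": 0, "ay": 0, "az": 0, "claw": 0.6}

```text
time_s: 2.0
tool_pos: [0.4409, 0.0601, 0.014]
tool_rot: [-2.289, -2.148, 0.006]
force: [-0.5, 0.3, 0.1]
width: 0.405
```

Call:
step_arm:
  increments:
    - {"tx": 0, "ty": 0, "tz": 0, "ax": 0, "ay": 0, "az": 0, "claw": 1}
    - {"tx": 0, "ty": 0, "tz": 0, "ax": 0, "ay": 0, "az": 0, "claw": 1}
    - {"tx": 0, "ty": 0, "tz": 0, "ax": 0, "ay": 0, "az": 0, "claw": 1}
    - {"tx": 0, "ty": 0, "tz": 0, "ax": 0, "ay": 0, "az": 0, "claw": 1}
  grip_force: 80

```text
time_s: 2.4
tool_pos: [0.4447, 0.0595, 0.018]
tool_rot: [2.292, 2.147, 0.003]
force: [-1.6, 0.5, 7.7]
width: 0.162
```

```bash
python3 - <<'E'
from h import *
st()
p,d=cams.grab_frame("wrist"); save(p,"w3")
E
```

```text
t 2.4 pos [0.4447 0.0595 0.018 ] R [[0.0651, 0.9979, 0.0025], [0.9979, -0.0651, 0.0005], [0.0007, 0.0025, -1.0]] F [-1.57  0.54  7.72] w 0.162
```

View pics/w3.png

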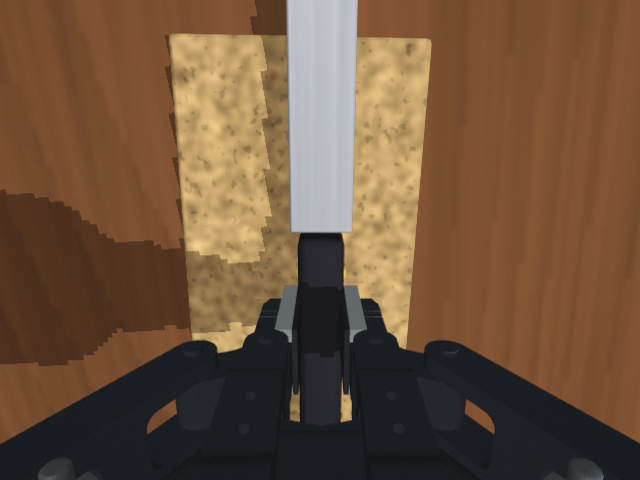

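The handle is gripped centrally. I'll lift it.

Call:
step_arm:
  increments:
    - {"tx": 0, "ty": 0, "tz": -0.1, "ax": 0, "ay": 0, "az": 0, "claw": 1}
    - {"tx": 0, "ty": 0, "tz": -0.2, "ax": 0, "ay": 0, "az": 0, "claw": 1}
    - {"tx": 0, "ty": 0, "tz": -0.35, "ax": 0, "ay": 0, "az": 0, "claw": 1}
    - {"tx": 0, "ty": 0, "tz": -0.35, "ax": 0, "ay": 0, "az": 0, "claw": 1}
    - {"tx": 0, "ty": 0, "tz": -0.35, "ax": 0, "ay": 0, "az": 0, "claw": 1}

```text
time_s: 2.95
tool_pos: [0.4447, 0.0593, 0.1229]
tool_rot: [2.291, 2.146, 0.005]
force: [-0.4, 0.3, -1.1]
width: 0.163
```

```bash
python3 - <<'E'
from h import *
plan([.33,-.233,.12],-90)
p,d=cams.grab_frame("scene"); save(p,"s1",(160,140,400,320),3)
E
```

```text
t2.95 now [0.4447 0.0593 0.1229] F [-0.4  0.3 -1.1] w 0.163 j6 1.77
dist 0.314 INC t [-0.9973, -0.3179, 0.0079] a [0.0015, -0.0021, 0.9583]
```

View pics/s1.png

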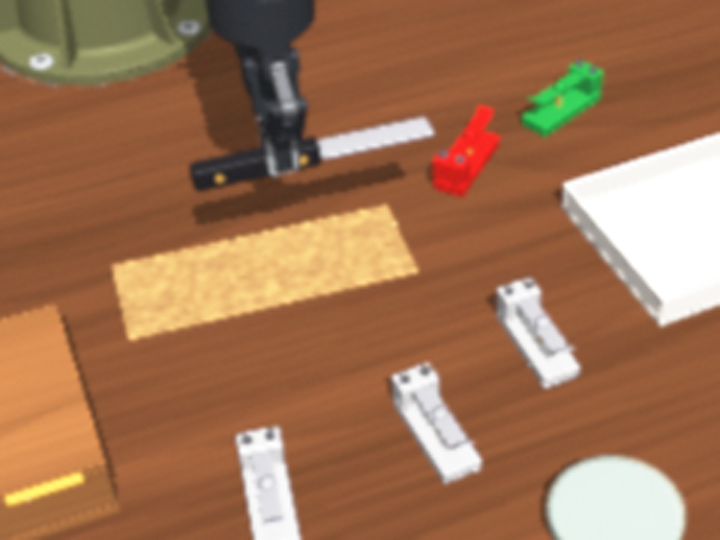

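Call:
step_arm:
  increments:
    - {"tx": -0.49, "ty": -0.16, "tz": 0, "ax": 0, "ay": 0, "az": 0.479, "claw": 1}
    - {"tx": -0.49, "ty": -0.16, "tz": 0, "ax": 0, "ay": 0, "az": 0.479, "claw": 1}
    - {"tx": -0.49, "ty": -0.16, "tz": 0, "ax": 0, "ay": 0, "az": 0.479, "claw": 1}
    - {"tx": -0.49, "ty": -0.16, "tz": 0, "ax": 0, "ay": 0, "az": 0.479, "claw": 1}
    - {"tx": -0.49, "ty": -0.16, "tz": 0, "ax": 0, "ay": 0, "az": 0.479, "claw": 1}

```text
time_s: 3.5
tool_pos: [0.3837, -0.0858, 0.1199]
tool_rot: [-2.925, -1.143, 0.004]
force: [0.8, 0.9, -0.5]
width: 0.161
```

```bash
python3 - <<'E'
from h import *
plan([.33,-.233,.10],-90)
E
```

```text
t3.50 now [ 0.3837 -0.0858  0.1199] F [ 0.8  0.9 -0.5] w 0.161 j6 2.18
dist 0.158 INC t [-0.464, 0.2395, 0.0667] a [-0.0011, 0.0018, 0.4742]
```

Call:
step_arm:
  increments:
    - {"tx": -0.464, "ty": 0.24, "tz": 0.05, "ax": 0, "ay": 0, "az": 0.474, "claw": 1}
    - {"tx": -0.464, "ty": 0.24, "tz": 0.05, "ax": 0, "ay": 0, "az": 0.474, "claw": 1}
    - {"tx": -0.464, "ty": 0.24, "tz": 0.05, "ax": 0, "ay": 0, "az": 0.474, "claw": 1}
    - {"tx": -0.464, "ty": 0.24, "tz": 0.05, "ax": 0, "ay": 0, "az": 0.474, "claw": 1}
    - {"tx": -0.464, "ty": 0.24, "tz": 0.05, "ax": 0, "ay": 0, "az": 0.474, "claw": 1}

```text
time_s: 4.0
tool_pos: [0.3318, -0.2332, 0.1047]
tool_rot: [-3.14, -0.001, 0.005]
force: [0.1, -0.1, -0.9]
width: 0.16
```

Call:
step_arm:
  increments:
    - {"tx": 0, "ty": 0, "tz": 0, "ax": 0, "ay": 0, "az": 0, "claw": 1}
    - {"tx": 0, "ty": 0, "tz": 0, "ax": 0, "ay": 0, "az": 0, "claw": 1}

```text
time_s: 4.2
tool_pos: [0.3332, -0.2316, 0.1054]
tool_rot: [-3.14, -0.023, 0.003]
force: [1.4, 0.2, -0.1]
width: 0.162
```

```bash
python3 - <<'E'
from h import *
st()
p,d=cams.grab_frame("wrist"); save(p,"w4"); np.save("pics/w4.npy",d)
p,d=cams.grab_frame("scene"); save(p,"s2",(60,120,260,340),3); np.save("pics/s2.npy",d)
p,d=cams.grab_frame("top"); save(p,"t2",(400,170,580,420),3); np.save("pics/t2.npy",d)
E
```

```text
t 4.2 pos [ 0.3332 -0.2316  0.1054] R [[0.9999, 0.0144, -0.0018], [0.0144, -0.9999, 0.0013], [-0.0018, -0.0013, -1.0]] F [ 1.41  0.17 -0.13] w 0.162
```

View pics/w4.png

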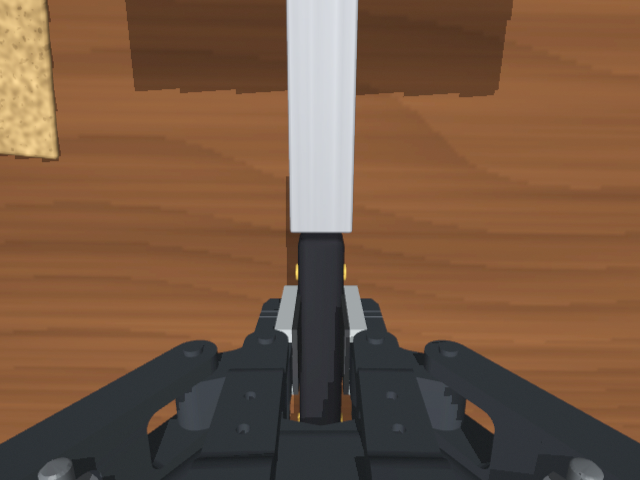

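View pics/s2.png

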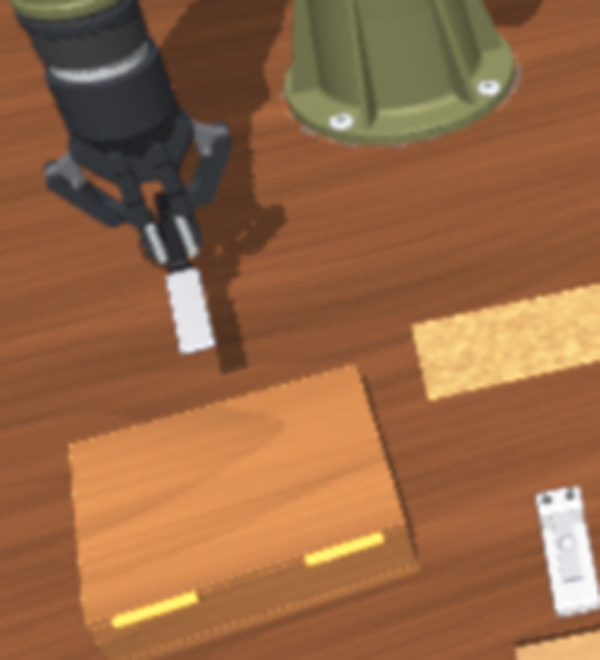

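View pics/t2.png

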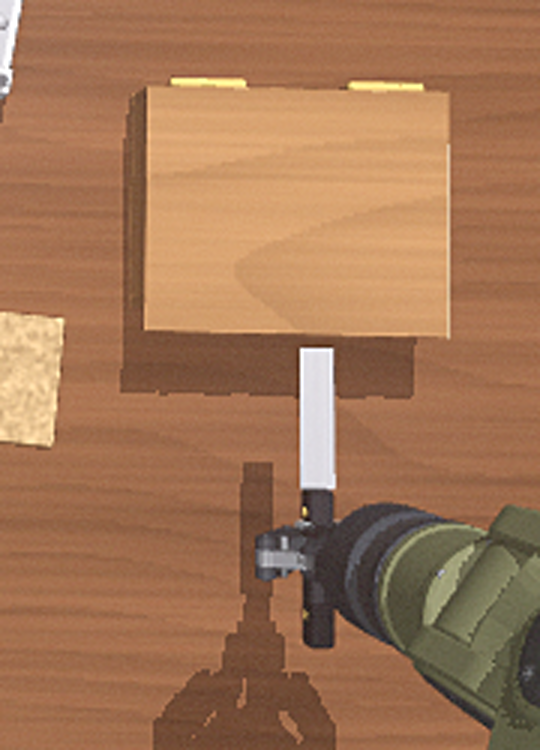

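```bash
python3 - <<'E'
from h import *
c=cams.calibration("top");D=np.load("pics/t2.npy")
for v in range(287,334,6): 
    print(v,wd(c,505,v,D[v,505]).round(4))
E
```

```text
287 [ 0.4525 -0.2304  0.1034]
293 [ 0.4408 -0.2317  0.0994]
299 [ 0.4293 -0.2316  0.0998]
305 [ 0.4179 -0.2312  0.1011]
311 [ 0.4065 -0.2308  0.1026]
317 [ 0.395 -0.231  0.102]
323 [ 0.3836 -0.2308  0.1028]
329 [ 0.3719 -0.2318  0.0998]
```

Call:
step_arm:
  increments:
    - {"tx": -0.007, "ty": 0, "tz": 0.1, "ax": 0, "ay": 0, "az": 0, "claw": 1}
    - {"tx": -0.007, "ty": 0, "tz": 0.207, "ax": 0, "ay": 0, "az": 0.009, "claw": 1}
    - {"tx": -0.007, "ty": 0, "tz": 0.207, "ax": 0, "ay": 0, "az": 0.009, "claw": 1}
    - {"tx": -0.007, "ty": 0, "tz": 0.207, "ax": 0, "ay": 0, "az": 0.009, "claw": 1}

```text
time_s: 4.75
tool_pos: [0.3315, -0.2316, 0.0445]
tool_rot: [-3.14, 0.002, 0.002]
force: [0.6, 0.9, -0.7]
width: 0.163
```

```bash
python3 - <<'E'
from h import *
plan([.352,-.232,.043],-90)
p,d=cams.grab_frame("scene"); save(p,"s3",(60,120,260,340),3)
p,D=cams.grab_frame("top"); save(p,"t3",(400,170,580,420),3)
c=cams.calibration("top")
for v in range(286,334,4): print(v,wd(c,505,v,D[v,505]).round(4))
E
```

```text
t4.75 now [ 0.3315 -0.2316  0.0445] F [ 0.6  0.9 -0.7] w 0.163 j6 2.53
dist 0.021 INC t [0.0682, 0.0014, 0.0048] a [-0.0007, 0.001, -0.0009]
286 [ 0.4521 -0.2621  0.0013]
290 [ 0.4437 -0.2617  0.0025]
294 [ 0.4354 -0.2616  0.0029]
298 [ 0.427  -0.2619  0.0021]
302 [ 0.4185 -0.2634 -0.0026]
306 [ 0.4102 -0.2628 -0.0008]
310 [ 4.019e-01 -2.626e-01 -2.000e-04]
314 [ 0.3935 -0.263  -0.0012]
318 [ 0.3851 -0.2633 -0.0021]
322 [ 3.769e-01 -2.627e-01 -1.000e-04]
326 [ 0.3685 -0.263  -0.0012]
330 [ 0.3601 -0.2636 -0.0028]
```

View pics/s3.png

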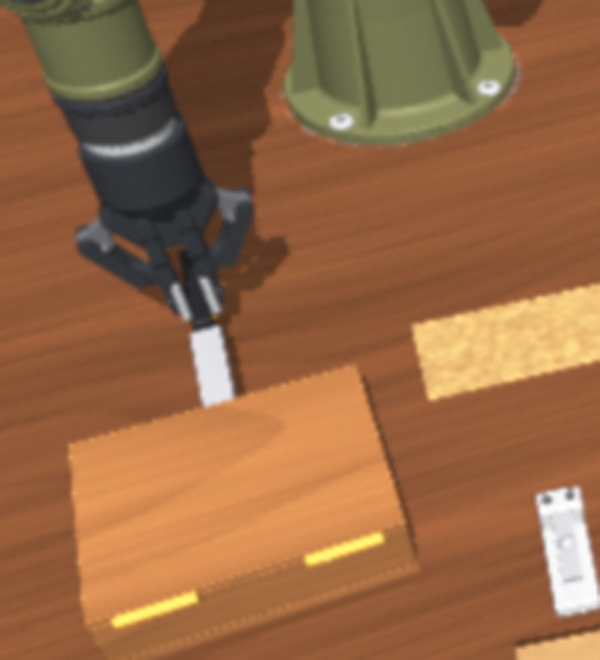

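View pics/t3.png

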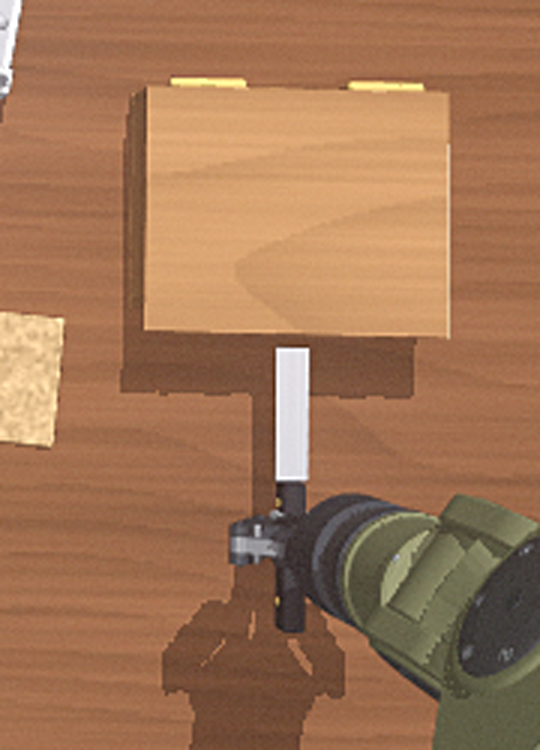

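The blade is level and just below lid height, in front of the lip, so I'll slide it under.

Call:
step_arm:
  increments:
    - {"tx": 0.03, "ty": 0, "tz": 0.005, "ax": 0, "ay": 0, "az": 0, "claw": 1}
    - {"tx": 0.05, "ty": 0, "tz": 0.005, "ax": 0, "ay": 0, "az": 0, "claw": 1}
    - {"tx": 0.067, "ty": 0, "tz": 0.005, "ax": 0, "ay": 0, "az": 0, "claw": 1}
    - {"tx": 0.067, "ty": 0, "tz": 0.005, "ax": 0, "ay": 0, "az": 0, "claw": 1}

```text
time_s: 5.25
tool_pos: [0.3534, -0.2327, 0.0433]
tool_rot: [3.141, -0.004, 0.002]
force: [0.3, -0.5, -0.2]
width: 0.16
```

```bash
python3 - <<'E'
from h import *
st()
x0=env.get_obs()["tool_pos"][0]
# arc: contact r from hinge (.629,.048)
for th in [0,10,20,30,40,50,60,70,80,86]:
    r=.155;t=np.radians(th); print(th, "dx",round((r-r*np.cos(t))/.3,3),"dz", round(-(r*np.sin(t)+.008)/.3,3))
E
```

```text
t 5.25 pos [ 0.3534 -0.2327  0.0433] R [[1.0, -0.0024, 0.0012], [-0.0024, -1.0, -0.0007], [0.0012, 0.0007, -1.0]] F [ 0.28 -0.5  -0.17] w 0.16
0 dx 0.0 dz -0.027
10 dx 0.008 dz -0.116
20 dx 0.031 dz -0.203
30 dx 0.069 dz -0.285
40 dx 0.121 dz -0.359
50 dx 0.185 dz -0.422
60 dx 0.258 dz -0.474
70 dx 0.34 dz -0.512
80 dx 0.427 dz -0.535
86 dx 0.481 dz -0.542
```

Call:
step_arm:
  increments:
    - {"tx": 0, "ty": 0, "tz": -0.03, "ax": 0, "ay": 0, "az": 0, "claw": 1}
    - {"tx": 0.002, "ty": 0, "tz": -0.07, "ax": 0, "ay": 0, "az": 0, "claw": 1}
    - {"tx": 0.008, "ty": 0, "tz": -0.116, "ax": 0, "ay": 0, "az": 0, "claw": 1}
    - {"tx": 0.018, "ty": 0, "tz": -0.16, "ax": 0, "ay": 0, "az": 0, "claw": 1}
    - {"tx": 0.031, "ty": 0, "tz": -0.203, "ax": 0, "ay": 0, "az": 0, "claw": 1}

```text
time_s: 5.75
tool_pos: [0.3605, -0.2319, 0.1046]
tool_rot: [-3.141, 0.005, 0.002]
force: [0.3, 0.3, -2.1]
width: 0.161
```

```bash
python3 - <<'E'
from h import *
st()
p,d=cams.grab_frame("scene"); save(p,"s4",(60,120,260,340),3)
E
```

```text
t 5.75 pos [ 0.3605 -0.2319  0.1046] R [[1.0, -0.0033, -0.0013], [-0.0033, -1.0, 0.0007], [-0.0013, -0.0007, -1.0]] F [ 0.32  0.32 -2.12] w 0.161
```

View pics/s4.png

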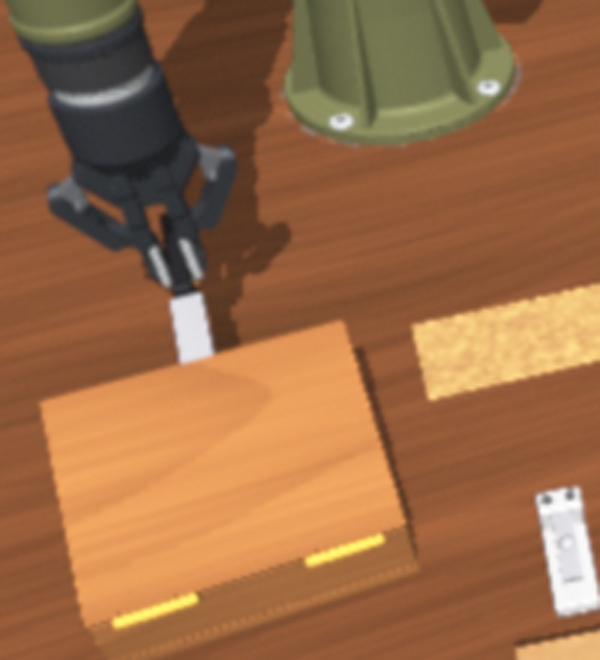

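The lid is rising on the blade, so I'll continue along the arc.

Call:
step_arm:
  increments:
    - {"tx": 0.015, "ty": 0, "tz": -0.042, "ax": 0, "ay": 0, "az": 0, "claw": 1}
    - {"tx": 0.038, "ty": 0, "tz": -0.082, "ax": 0, "ay": 0, "az": 0, "claw": 1}
    - {"tx": 0.062, "ty": 0, "tz": -0.12, "ax": 0, "ay": 0, "az": 0, "claw": 1}
    - {"tx": 0.09, "ty": 0, "tz": -0.156, "ax": 0, "ay": 0, "az": 0, "claw": 1}
    - {"tx": 0.121, "ty": 0, "tz": -0.19, "ax": 0, "ay": 0, "az": 0, "claw": 1}

```text
time_s: 6.3
tool_pos: [0.3975, -0.2323, 0.1614]
tool_rot: [-3.141, 0.005, 0.001]
force: [-0.4, -0.1, -1.6]
width: 0.163
```

Call:
step_arm:
  increments:
    - {"tx": 0.033, "ty": 0, "tz": -0.029, "ax": 0, "ay": 0, "az": 0, "claw": 1}
    - {"tx": 0.069, "ty": 0, "tz": -0.056, "ax": 0, "ay": 0, "az": 0, "claw": 1}
    - {"tx": 0.106, "ty": 0, "tz": -0.081, "ax": 0, "ay": 0, "az": 0, "claw": 1}
    - {"tx": 0.147, "ty": 0, "tz": -0.102, "ax": 0, "ay": 0, "az": 0, "claw": 1}
    - {"tx": 0.188, "ty": 0, "tz": -0.119, "ax": 0, "ay": 0, "az": 0, "claw": 1}

```text
time_s: 6.8
tool_pos: [0.4544, -0.2325, 0.197]
tool_rot: [-3.141, 0.005, 0.0]
force: [-0.3, -0.3, -1.3]
width: 0.164
```

```bash
python3 - <<'E'
from h import *
st()
p,d=cams.grab_frame("scene"); save(p,"s5",(60,70,290,340),2)
E
```

```text
t 6.8 pos [ 0.4544 -0.2325  0.197 ] R [[1.0, -0.0031, -0.0002], [-0.0031, -1.0, 0.0001], [-0.0002, -0.0001, -1.0]] F [-0.3  -0.33 -1.29] w 0.164
```

View pics/s5.png

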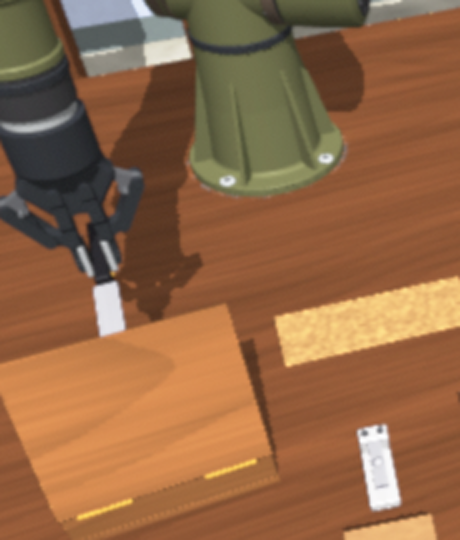

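```bash
python3 - <<'E'
from h import *
c=cams.calibration("top")
p,D=cams.grab_frame("top"); save(p,"t5",(400,130,600,420),2)
c2=cams.calibration("scene");p,D2=cams.grab_frame("scene")
for u,v in [(120,240),(130,260),(140,280),(150,300)]: print(wd(c2,u,v,D2[v,u]).round(4))
E
```

```text
[ 0.5813 -0.2254  0.2025]
[ 0.5959 -0.2212  0.1625]
[ 0.6092 -0.2171  0.1186]
[ 0.6263 -0.2124  0.0752]
```

View pics/t5.png

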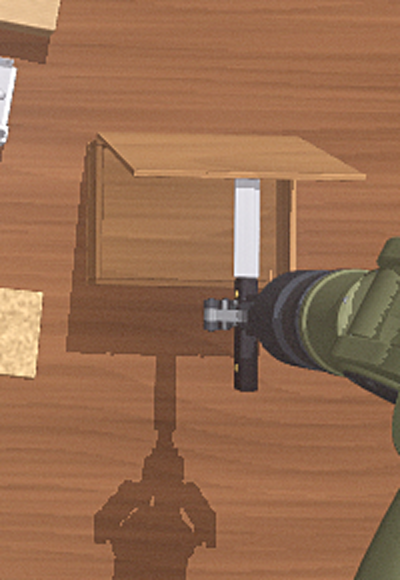

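The lid is at about 70°, so I'll push on to its stop.

Call:
step_arm:
  increments:
    - {"tx": 0.043, "ty": 0, "tz": -0.013, "ax": 0, "ay": 0, "az": 0, "claw": 1}
    - {"tx": 0.087, "ty": 0, "tz": -0.023, "ax": 0, "ay": 0, "az": 0, "claw": 1}
    - {"tx": 0.12, "ty": 0, "tz": -0.028, "ax": 0, "ay": 0, "az": 0, "claw": 1}
    - {"tx": 0.135, "ty": 0, "tz": -0.03, "ax": 0, "ay": 0, "az": 0, "claw": 1}

```text
time_s: 7.35
tool_pos: [0.4947, -0.2327, 0.2053]
tool_rot: [-3.141, 0.005, 0.001]
force: [-0.6, -0.9, -0.9]
width: 0.165
```

Call:
step_arm:
  increments:
    - {"tx": 0.008, "ty": 0, "tz": 0, "ax": 0, "ay": 0, "az": 0, "claw": 1}
    - {"tx": 0.008, "ty": 0, "tz": 0, "ax": 0, "ay": 0, "az": 0, "claw": 1}

```text
time_s: 7.55
tool_pos: [0.496, -0.2327, 0.205]
tool_rot: [-3.141, 0.005, 0.003]
force: [-2.6, -0.1, 0.7]
width: 0.165
```

```bash
cat >> h.py <<'E'
def lidang():
    c=cams.calibration("scene");p,D=cams.grab_frame("scene")
    pts=[]
    for u in range(85,180,3):
        for v in range(205,320,3):
            X=wd(c,u,v,D[v,u])
            if X[2]>.08 and X[0]>.55 and X[0]<.66 and -.33<X[1]<-.14: pts.append(X)
    pts=np.array(pts)
    if len(pts)<10: print("few",len(pts)); return p
    m=np.polyfit(pts[:,2],pts[:,0],1); print("lid fit n",len(pts),"angle",round(90+np.degrees(np.arctan(m[0])),1)); return p
E
python3 - <<'E'
from h import *
st(); p=lidang(); save(p,"s6",(60,70,290,340),2)
E
```

```text
t 7.55 pos [ 0.496  -0.2327  0.205 ] R [[1.0, -0.0034, -0.0018], [-0.0034, -1.0, 0.0002], [-0.0018, -0.0002, -1.0]] F [-2.6  -0.1   0.72] w 0.165
lid fit n 660 angle 82.3
```

View pics/s6.png

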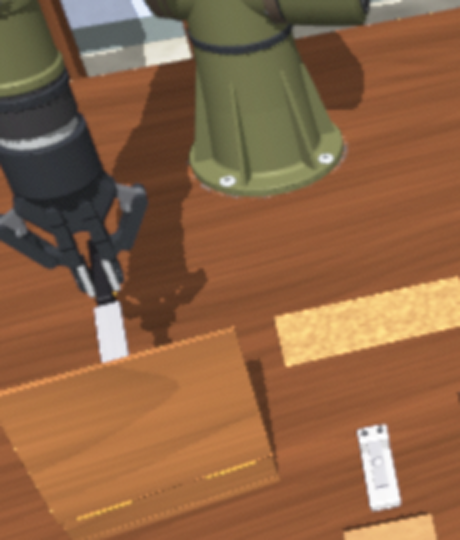

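Call:
step_arm:
  increments:
    - {"tx": 0.01, "ty": 0, "tz": 0, "ax": 0, "ay": 0, "az": 0, "claw": 1}
    - {"tx": 0.02, "ty": 0, "tz": 0, "ax": 0, "ay": 0, "az": 0, "claw": 1}
    - {"tx": 0.02, "ty": 0, "tz": 0, "ax": 0, "ay": 0, "az": 0, "claw": 1}

```text
time_s: 7.9
tool_pos: [0.4966, -0.2324, 0.2038]
tool_rot: [-3.141, 0.007, 0.019]
force: [-19.5, 0.1, 3.6]
width: 0.16
```

Call:
step_arm:
  increments:
    - {"tx": 0.01, "ty": 0, "tz": 0, "ax": 0, "ay": 0, "az": 0, "claw": 1}
    - {"tx": 0.015, "ty": 0, "tz": 0, "ax": 0, "ay": 0, "az": 0, "claw": 1}
    - {"tx": 0.015, "ty": 0, "tz": 0, "ax": 0, "ay": 0, "az": 0, "claw": 1}

```text
time_s: 8.2
tool_pos: [0.4971, -0.2323, 0.2027]
tool_rot: [-3.141, 0.009, 0.031]
force: [-29.0, -0.3, 6.8]
width: 0.162
```

```bash
python3 - <<'E'
from h import *
st(); lidang()
E
```

```text
t 8.2 pos [ 0.4971 -0.2323  0.2027] R [[0.9998, -0.0058, -0.0198], [-0.0058, -1.0, 0.0003], [-0.0198, -0.0002, -0.9998]] F [-29.03  -0.31   6.84] w 0.162
lid fit n 665 angle 82.3
```

The lid is against its stop: 29 N and no further motion. I'll back off.

Call:
step_arm:
  increments:
    - {"tx": -0.15, "ty": 0, "tz": 0, "ax": 0, "ay": 0, "az": 0, "claw": 1}
    - {"tx": -0.3, "ty": 0, "tz": 0, "ax": 0, "ay": 0, "az": 0, "claw": 1}
    - {"tx": -0.4, "ty": 0, "tz": 0, "ax": 0, "ay": 0, "az": 0, "claw": 1}
    - {"tx": -0.4, "ty": 0, "tz": 0, "ax": 0, "ay": 0, "az": 0, "claw": 1}

```text
time_s: 8.65
tool_pos: [0.3841, -0.232, 0.2056]
tool_rot: [-3.141, 0.009, 0.001]
force: [0.1, 0.2, 0.4]
width: 0.16
```

```bash
python3 - <<'E'
from h import *
plan([.440,.045,.13],-4)
p=lidang(); save(p,"s7"); c=cams.calibration("scene"); c=cams.calibration("top")
p,D=cams.grab_frame("top"); save(p,"t7",(300,90,620,330),2.5)
E
```

```text
t8.65 now [ 0.3841 -0.232   0.2056] F [0.1 0.2 0.4] w 0.16 j6 2.6
dist 0.292 INC t [0.1814, -0.9241, 0.2521] a [-0.0005, 0.0003, -0.959]
lid fit n 640 angle 85.7
```

View pics/t7.png

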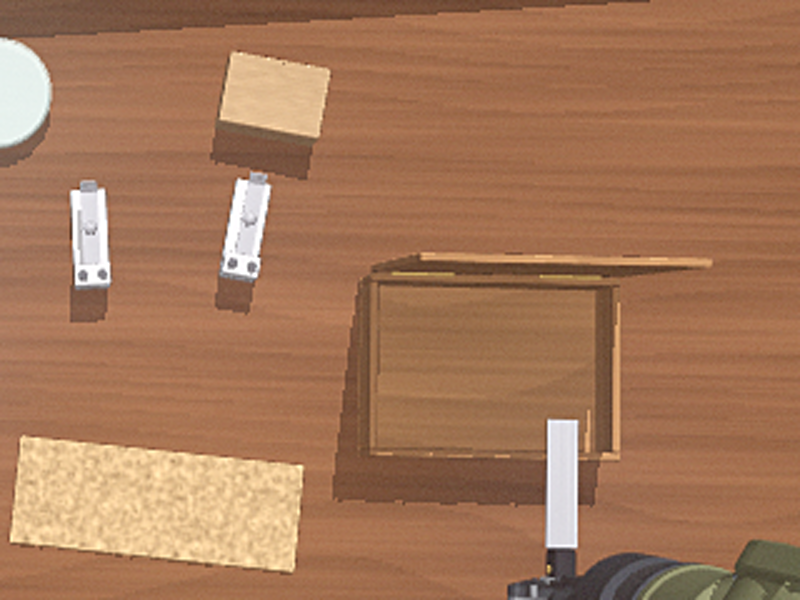

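The lid stays fully open at 85.7° and the case is empty, so there are three clamps. I'll return the spatula to the mat.

Call:
step_arm:
  increments:
    - {"tx": 0.09, "ty": -0.46, "tz": 0.1, "ax": 0, "ay": 0, "az": -0.48, "claw": 1}
    - {"tx": 0.09, "ty": -0.46, "tz": 0.1, "ax": 0, "ay": 0, "az": -0.48, "claw": 1}
    - {"tx": 0.09, "ty": -0.46, "tz": 0.1, "ax": 0, "ay": 0, "az": -0.48, "claw": 1}
    - {"tx": 0.09, "ty": -0.46, "tz": 0.1, "ax": 0, "ay": 0, "az": -0.48, "claw": 1}
    - {"tx": 0.09, "ty": -0.46, "tz": 0.1, "ax": 0, "ay": 0, "az": -0.48, "claw": 1}

```text
time_s: 9.25
tool_pos: [0.4166, -0.0927, 0.1754]
tool_rot: [2.919, 1.161, 0.001]
force: [-0.4, -0.5, -0.8]
width: 0.157
```

```bash
python3 - <<'E'
from h import *
plan([.440,.045,.10],-4)
E
```

```text
t9.25 now [ 0.4166 -0.0927  0.1754] F [-0.4 -0.5 -0.8] w 0.157 j6 2.17
dist 0.159 INC t [0.3718, -0.28, 0.2515] a [0.0005, -0.0004, -0.4734]
```

Call:
step_arm:
  increments:
    - {"tx": 0.372, "ty": -0.28, "tz": 0.2, "ax": 0, "ay": 0, "az": -0.473, "claw": 1}
    - {"tx": 0.372, "ty": -0.28, "tz": 0.2, "ax": 0, "ay": 0, "az": -0.473, "claw": 1}
    - {"tx": 0.372, "ty": -0.28, "tz": 0.2, "ax": 0, "ay": 0, "az": -0.473, "claw": 1}
    - {"tx": 0.372, "ty": -0.28, "tz": 0.2, "ax": 0, "ay": 0, "az": -0.473, "claw": 1}
    - {"tx": 0.372, "ty": -0.28, "tz": 0.2, "ax": 0, "ay": 0, "az": -0.473, "claw": 1}

```text
time_s: 9.75
tool_pos: [0.4408, 0.0455, 0.1148]
tool_rot: [-2.298, -2.142, -0.0]
force: [-0.2, -0.5, -0.6]
width: 0.158
```

```bash
python3 - <<'E'
from h import *
plan([.440,.045,.021],-4)
c=cams.calibration("top")
p,D=cams.grab_frame("top"); save(p,"t8",(270,200,450,350),4); np.save("pics/t8.npy",D)
E
```

```text
t9.75 now [0.4408 0.0455 0.1148] F [-0.2 -0.5 -0.6] w 0.158 j6 1.74
dist 0.094 INC t [-0.0018, -0.0026, 0.3125] a [-0.0002, -0.0003, -0.0004]
```

View pics/t8.png

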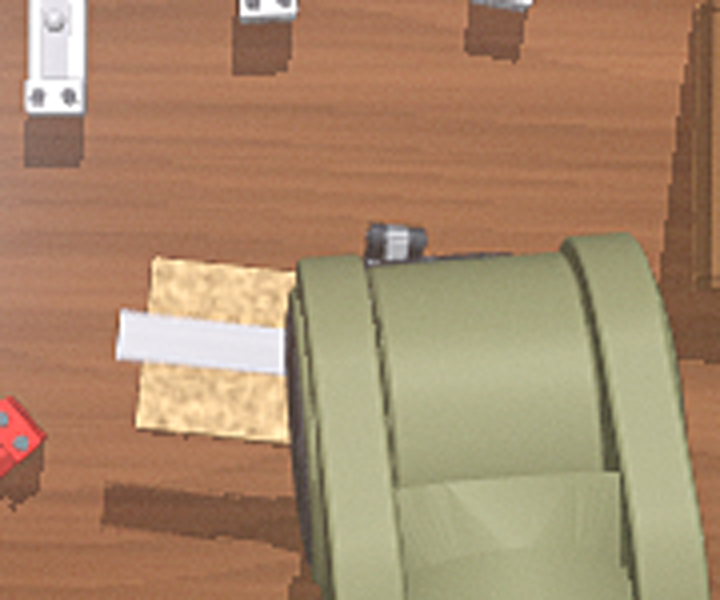

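Call:
step_arm:
  increments:
    - {"tx": 0, "ty": 0, "tz": 0.15, "ax": 0, "ay": 0, "az": 0, "claw": 1}
    - {"tx": 0, "ty": 0, "tz": 0.26, "ax": 0, "ay": 0, "az": 0, "claw": 1}
    - {"tx": 0, "ty": 0, "tz": 0.3, "ax": 0, "ay": 0, "az": 0, "claw": 1}
    - {"tx": 0, "ty": 0, "tz": 0.317, "ax": 0, "ay": 0, "az": 0, "claw": 1}
    - {"tx": 0, "ty": 0, "tz": 0.317, "ax": 0, "ay": 0, "az": 0, "claw": 1}

```text
time_s: 10.3
tool_pos: [0.4403, 0.0431, 0.0201]
tool_rot: [-2.311, -2.128, 0.0]
force: [-0.2, -0.2, -1.2]
width: 0.159
```

Call:
step_arm:
  increments:
    - {"tx": 0, "ty": 0, "tz": 0, "ax": 0, "ay": 0, "az": 0, "claw": 1}
    - {"tx": 0, "ty": 0, "tz": 0, "ax": 0, "ay": 0, "az": 0, "claw": 1}

```text
time_s: 10.5
tool_pos: [0.441, 0.0431, 0.0214]
tool_rot: [2.309, 2.128, 0.003]
force: [-1.3, -0.2, -0.0]
width: 0.16
```

Call:
step_arm:
  increments:
    - {"tx": 0, "ty": 0, "tz": 0.005, "ax": 0, "ay": 0, "az": 0, "claw": 1}
    - {"tx": 0, "ty": 0, "tz": 0.008, "ax": 0, "ay": 0, "az": 0, "claw": 1}
    - {"tx": 0, "ty": 0, "tz": 0.008, "ax": 0, "ay": 0, "az": 0, "claw": 1}

```text
time_s: 10.8
tool_pos: [0.4403, 0.043, 0.0184]
tool_rot: [2.309, 2.129, 0.002]
force: [1.5, 0.2, 1.3]
width: 0.167
```

Contact is beginning. I'll release by opening to about half and then rise.

Call:
step_arm:
  increments:
    - {"tx": 0, "ty": 0, "tz": 0, "ax": 0, "ay": 0, "az": 0, "claw": 0.7}
    - {"tx": 0, "ty": 0, "tz": 0, "ax": 0, "ay": 0, "az": 0, "claw": 0.5}
    - {"tx": 0, "ty": 0, "tz": 0, "ax": 0, "ay": 0, "az": 0, "claw": 0.5}
    - {"tx": 0, "ty": 0, "tz": -0.1, "ax": 0, "ay": 0, "az": 0, "claw": 0.5}
    - {"tx": 0, "ty": 0, "tz": -0.25, "ax": 0, "ay": 0, "az": 0, "claw": 0.5}

```text
time_s: 11.3
tool_pos: [0.437, 0.0427, 0.0917]
tool_rot: [-2.307, -2.127, 0.008]
force: [0.6, -0.3, 0.2]
width: 0.5
```

Call:
step_arm:
  increments:
    - {"tx": 0, "ty": 0, "tz": -0.3, "ax": 0, "ay": 0, "az": 0, "claw": 1}
    - {"tx": 0, "ty": 0, "tz": -0.3, "ax": 0, "ay": 0, "az": 0, "claw": 1}
    - {"tx": 0, "ty": 0, "tz": -0.3, "ax": 0, "ay": 0, "az": 0, "claw": 1}

```text
time_s: 11.6
tool_pos: [0.4434, 0.0433, 0.1886]
tool_rot: [2.305, 2.126, 0.012]
force: [0.4, 0.2, -1.1]
width: 0.008
```

```bash
python3 - <<'E'
from h import *
p,d=cams.grab_frame("wrist"); save(p,"w9")
c=cams.calibration("top")
p,D=cams.grab_frame("top"); save(p,"t9",(260,90,460,240),4)
E
```

```text
(no output)
```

View pics/w9.png

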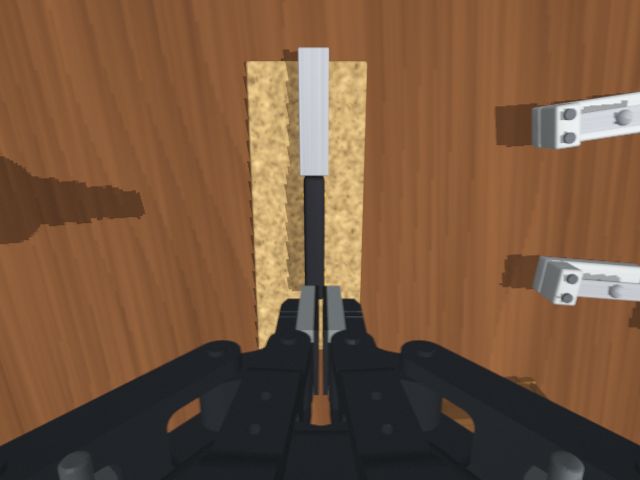

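View pics/t9.png

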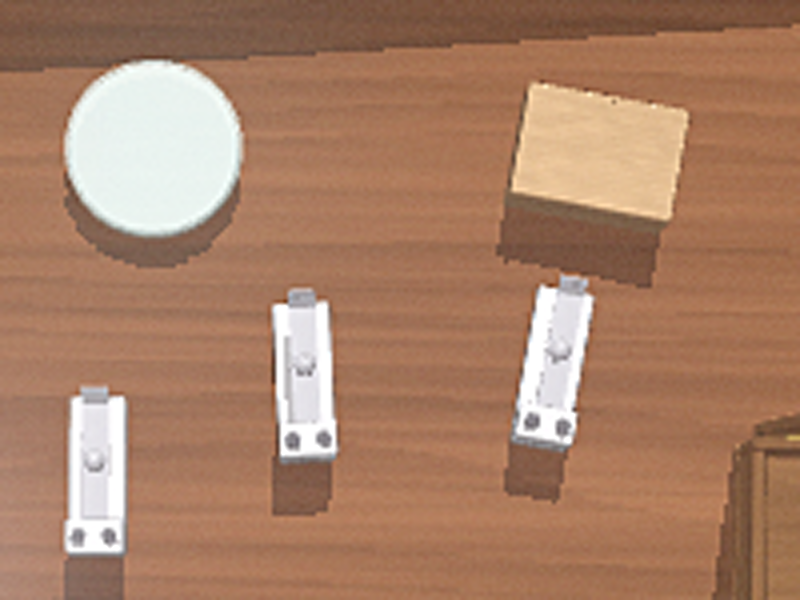

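The spatula lies on the mat and all the clamps are where they were. Next I'll press the middle clamp, B.

```bash
python3 - <<'E'
from h import *
plan([.6625,.0981,.12],93.7)
E
```

```text
t11.70 now [0.4404 0.043  0.1838] F [-0.9  0.5 -1.5] w -0.003 j6 1.75
dist 0.238 INC t [0.2428, 0.7224, 0.2146] a [0.0013, 0.0011, -1.0927]
```

Call:
step_arm:
  increments:
    - {"tx": 0.122, "ty": 0.36, "tz": 0, "ax": 0, "ay": 0, "az": -0.55, "claw": 1}
    - {"tx": 0.122, "ty": 0.36, "tz": 0, "ax": 0, "ay": 0, "az": -0.55, "claw": 1}
    - {"tx": 0.122, "ty": 0.36, "tz": 0, "ax": 0, "ay": 0, "az": -0.55, "claw": 1}
    - {"tx": 0.122, "ty": 0.36, "tz": 0, "ax": 0, "ay": 0, "az": -0.55, "claw": 1}
    - {"tx": 0.122, "ty": 0.36, "tz": 0, "ax": 0, "ay": 0, "az": -0.55, "claw": 1}

```text
time_s: 12.2
tool_pos: [0.5493, 0.0707, 0.18]
tool_rot: [-1.358, -2.828, 0.004]
force: [-0.4, -0.3, 0.5]
width: -0.003
```

```bash
python3 - <<'E'
from h import *
plan([.6625,.0981,.10],93.7)
E
```

```text
t12.20 now [0.5493 0.0707 0.18  ] F [-0.4 -0.3  0.5] w -0.003 j6 1.02
dist 0.141 INC t [-0.1653, 0.3528, 0.265] a [-0.0017, -0.0027, -0.6111]
```

Call:
step_arm:
  increments:
    - {"tx": -0.165, "ty": 0.353, "tz": 0.2, "ax": 0, "ay": 0, "az": -0.611, "claw": 1}
    - {"tx": -0.165, "ty": 0.353, "tz": 0.2, "ax": 0, "ay": 0, "az": -0.611, "claw": 1}
    - {"tx": -0.165, "ty": 0.353, "tz": 0.2, "ax": 0, "ay": 0, "az": -0.611, "claw": 1}
    - {"tx": -0.165, "ty": 0.353, "tz": 0.2, "ax": 0, "ay": 0, "az": -0.611, "claw": 1}
    - {"tx": -0.165, "ty": 0.353, "tz": 0.2, "ax": 0, "ay": 0, "az": -0.611, "claw": 1}

```text
time_s: 12.7
tool_pos: [0.6625, 0.0974, 0.1185]
tool_rot: [-0.228, -3.127, 0.002]
force: [-0.4, -0.2, -0.1]
width: -0.0
```

Call:
step_arm:
  increments:
    - {"tx": 0, "ty": 0, "tz": 0, "ax": 0, "ay": 0, "az": -0.1, "claw": 1}
    - {"tx": 0, "ty": 0, "tz": 0, "ax": 0, "ay": 0, "az": -0.1, "claw": 1}

```text
time_s: 12.9
tool_pos: [0.6625, 0.0973, 0.1202]
tool_rot: [0.01, -3.137, 0.001]
force: [-0.4, 0.2, -0.5]
width: -0.003
```

```bash
python3 - <<'E'
from h import *
plan([.6625,.0981,.06],93.7)
p,d=cams.grab_frame("wrist"); save(p,"w10")
E
```

```text
t12.90 now [0.6625 0.0973 0.1202] F [-0.4  0.2 -0.5] w -0.003 j6 0.14
dist 0.06 INC t [-0.0009, 0.0027, 0.2007] a [-0.0003, -0.0027, -0.0373]
```

View pics/w10.png

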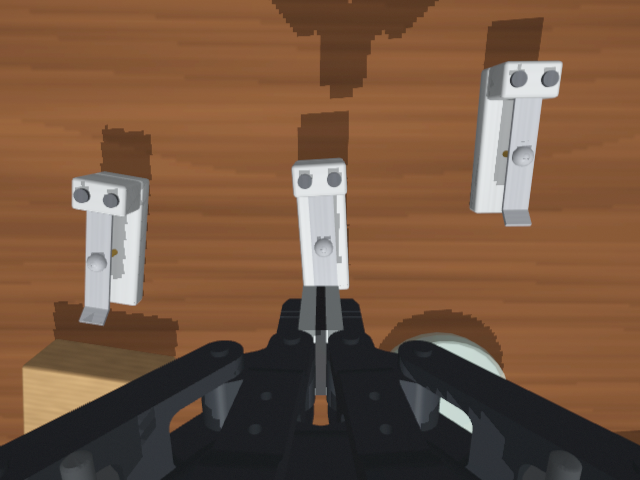

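```bash
python3 - <<'E'
from h import *
p=cv2.imread("pics/w10.png")[:,:,::-1]; save(p,"w10z",(250,230,390,340),5)
E
```

```text
(no output)
```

View pics/w10z.png

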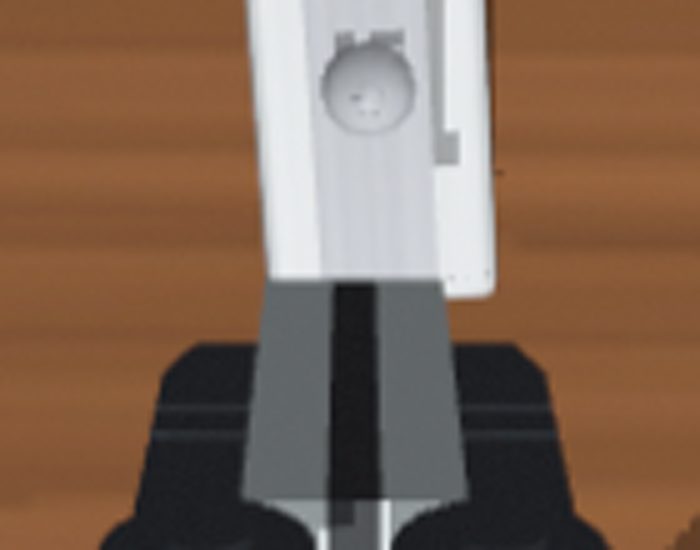

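Call:
step_arm:
  increments:
    - {"tx": -0.001, "ty": 0.002, "tz": 0.1, "ax": 0, "ay": 0, "az": -0.037, "claw": 1}
    - {"tx": -0.001, "ty": 0.002, "tz": 0.2, "ax": 0, "ay": 0, "az": -0.037, "claw": 1}
    - {"tx": -0.001, "ty": 0.002, "tz": 0.227, "ax": 0, "ay": 0, "az": -0.037, "claw": 1}
    - {"tx": -0.001, "ty": 0.002, "tz": 0.227, "ax": 0, "ay": 0, "az": -0.037, "claw": 1}

```text
time_s: 13.35
tool_pos: [0.6624, 0.0978, 0.0528]
tool_rot: [0.096, -3.136, 0.001]
force: [-0.4, -1.1, 0.8]
width: -0.0
```

Call:
step_arm:
  increments:
    - {"tx": 0, "ty": 0, "tz": 0.01, "ax": 0, "ay": 0, "az": 0, "claw": 1}
    - {"tx": 0, "ty": 0, "tz": 0.02, "ax": 0, "ay": 0, "az": 0, "claw": 1}
    - {"tx": 0, "ty": 0, "tz": 0.02, "ax": 0, "ay": 0, "az": 0, "claw": 1}

```text
time_s: 13.65
tool_pos: [0.665, 0.0982, 0.0497]
tool_rot: [-0.099, 3.139, 0.0]
force: [0.0, 0.5, 0.5]
width: 0.0
```

Call:
step_arm:
  increments:
    - {"tx": 0, "ty": 0, "tz": 0.006, "ax": 0, "ay": 0, "az": 0, "claw": 1}
    - {"tx": 0, "ty": 0, "tz": 0.006, "ax": 0, "ay": 0, "az": 0, "claw": 1}
    - {"tx": 0, "ty": 0, "tz": 0.006, "ax": 0, "ay": 0, "az": 0, "claw": 1}

```text
time_s: 13.95
tool_pos: [0.6645, 0.0981, 0.0473]
tool_rot: [-0.099, 3.14, 0.0]
force: [0.3, 0.4, 0.6]
width: 0.001
```

Call:
step_arm:
  increments:
    - {"tx": 0, "ty": 0, "tz": 0.004, "ax": 0, "ay": 0, "az": 0, "claw": 1}
    - {"tx": 0, "ty": 0, "tz": 0.004, "ax": 0, "ay": 0, "az": 0, "claw": 1}

```text
time_s: 14.15
tool_pos: [0.6643, 0.0981, 0.0458]
tool_rot: [0.1, -3.14, 0.0]
force: [-0.7, -0.0, -0.4]
width: 0.003
```

Call:
step_arm:
  increments:
    - {"tx": 0, "ty": 0, "tz": 0.004, "ax": 0, "ay": 0, "az": 0, "claw": 1}
    - {"tx": 0, "ty": 0, "tz": 0.004, "ax": 0, "ay": 0, "az": 0, "claw": 1}

```text
time_s: 14.35
tool_pos: [0.6645, 0.0981, 0.0446]
tool_rot: [-0.099, 3.14, 0.0]
force: [0.9, 0.4, -0.0]
width: -0.001
```

Call:
step_arm:
  increments:
    - {"tx": 0, "ty": 0, "tz": 0.004, "ax": 0, "ay": 0, "az": 0, "claw": 1}
    - {"tx": 0, "ty": 0, "tz": 0.004, "ax": 0, "ay": 0, "az": 0, "claw": 1}

```text
time_s: 14.55
tool_pos: [0.6646, 0.0982, 0.0435]
tool_rot: [-0.1, 3.14, 0.0]
force: [0.3, -0.1, 0.4]
width: 0.001
```

Call:
step_arm:
  increments:
    - {"tx": 0, "ty": 0, "tz": 0.004, "ax": 0, "ay": 0, "az": 0, "claw": 1}
    - {"tx": 0, "ty": 0, "tz": 0.004, "ax": 0, "ay": 0, "az": 0, "claw": 1}

```text
time_s: 14.75
tool_pos: [0.6647, 0.0982, 0.0425]
tool_rot: [-0.1, 3.139, 0.0]
force: [0.1, 0.4, 3.1]
width: 0.0
```

Call:
step_arm:
  increments:
    - {"tx": 0, "ty": 0, "tz": 0.002, "ax": 0, "ay": 0, "az": 0, "claw": 1}
    - {"tx": 0, "ty": 0, "tz": 0.002, "ax": 0, "ay": 0, "az": 0, "claw": 1}

```text
time_s: 14.95
tool_pos: [0.6647, 0.0982, 0.0419]
tool_rot: [-0.1, 3.139, 0.0]
force: [0.8, 0.3, 2.6]
width: -0.001
```

```bash
python3 - <<'E'
from h import *
st()
E
```

```text
t 14.95 pos [0.6647 0.0982 0.0419] R [[-0.998, -0.0634, 0.0006], [-0.0634, 0.998, 0.0001], [-0.0006, 0.0, -1.0]] F [0.77 0.33 2.61] w -0.001
```

Call:
step_arm:
  increments:
    - {"tx": 0, "ty": 0, "tz": 0.002, "ax": 0, "ay": 0, "az": 0, "claw": 1}
    - {"tx": 0, "ty": 0, "tz": 0.002, "ax": 0, "ay": 0, "az": 0, "claw": 1}

```text
time_s: 15.15
tool_pos: [0.6648, 0.0982, 0.0413]
tool_rot: [-0.1, 3.139, 0.0]
force: [0.8, 0.0, 3.6]
width: -0.0
```

Call:
step_arm:
  increments:
    - {"tx": 0, "ty": 0, "tz": 0.002, "ax": 0, "ay": 0, "az": 0, "claw": 1}
    - {"tx": 0, "ty": 0, "tz": 0.002, "ax": 0, "ay": 0, "az": 0, "claw": 1}

```text
time_s: 15.35
tool_pos: [0.6648, 0.0982, 0.0407]
tool_rot: [-0.1, 3.139, 0.0]
force: [1.4, 0.4, 3.8]
width: -0.002
```

Call:
step_arm:
  increments:
    - {"tx": 0, "ty": 0, "tz": 0.003, "ax": 0, "ay": 0, "az": 0, "claw": 1}
    - {"tx": 0, "ty": 0, "tz": 0.003, "ax": 0, "ay": 0, "az": 0, "claw": 1}

```text
time_s: 15.55
tool_pos: [0.6648, 0.0982, 0.0397]
tool_rot: [-0.1, 3.139, 0.0]
force: [1.8, 0.3, 3.3]
width: 0.003
```

Call:
step_arm:
  increments:
    - {"tx": 0, "ty": 0, "tz": 0.003, "ax": 0, "ay": 0, "az": 0, "claw": 1}
    - {"tx": 0, "ty": 0, "tz": 0.003, "ax": 0, "ay": 0, "az": 0, "claw": 1}

```text
time_s: 15.75
tool_pos: [0.6648, 0.0982, 0.0389]
tool_rot: [-0.1, 3.139, 0.0]
force: [1.7, 0.6, 5.7]
width: 0.0
```

```bash
python3 - <<'E'
from h import *
st()
p,d=cams.grab_frame("wrist"); save(p,"w11",(220,200,420,340),4)
p,d=cams.grab_frame("scene"); save(p,"s11",(270,230,370,320),7)
E
```

```text
t 15.75 pos [0.6648 0.0982 0.0389] R [[-0.998, -0.0634, 0.0007], [-0.0634, 0.998, 0.0001], [-0.0007, 0.0001, -1.0]] F [1.66 0.58 5.68] w 0.0
```

View pics/w11.png

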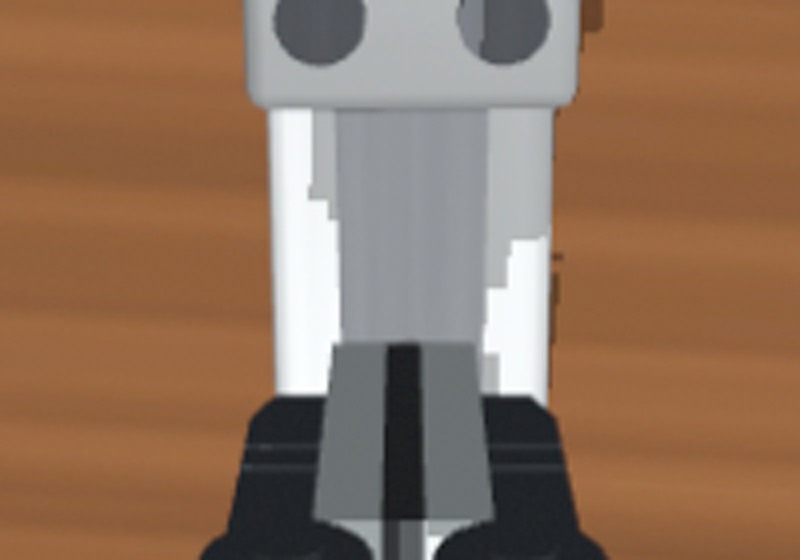

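View pics/s11.png

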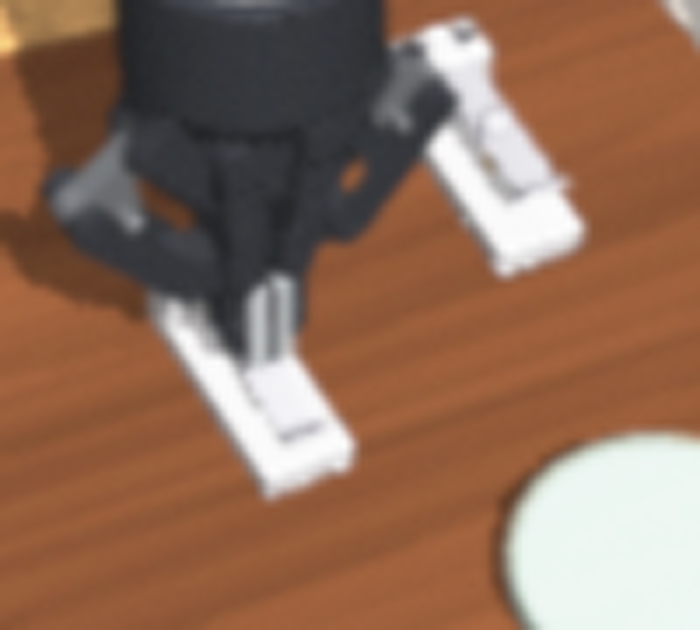

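Call:
step_arm:
  increments:
    - {"tx": 0, "ty": 0, "tz": 0.002, "ax": 0, "ay": 0, "az": 0, "claw": 1}
    - {"tx": 0, "ty": 0, "tz": 0.002, "ax": 0, "ay": 0, "az": 0, "claw": 1}

```text
time_s: 16.05
tool_pos: [0.6647, 0.0982, 0.0383]
tool_rot: [-0.1, 3.139, 0.0]
force: [3.2, -0.5, 3.9]
width: 0.002
```

Call:
step_arm:
  increments:
    - {"tx": 0, "ty": 0, "tz": 0, "ax": 0, "ay": 0, "az": 0, "claw": 1}

```text
time_s: 16.15
tool_pos: [0.6647, 0.0982, 0.0383]
tool_rot: [-0.1, 3.139, 0.0]
force: [3.4, 0.9, 4.9]
width: 0.002
```

Call:
step_arm:
  increments:
    - {"tx": 0, "ty": 0, "tz": 0, "ax": 0, "ay": 0, "az": 0, "claw": 1}

```text
time_s: 16.25
tool_pos: [0.6647, 0.0982, 0.0383]
tool_rot: [-0.1, 3.139, 0.0]
force: [3.0, 0.6, 4.4]
width: 0.0
```

Clamp B shows about 6.5 mm at 5 N, so it is tired. I'll retract and go to clamp C.

Call:
step_arm:
  increments:
    - {"tx": 0, "ty": 0, "tz": -0.05, "ax": 0, "ay": 0, "az": 0, "claw": 1}
    - {"tx": 0, "ty": 0, "tz": -0.15, "ax": 0, "ay": 0, "az": 0, "claw": 1}
    - {"tx": 0, "ty": 0, "tz": -0.2, "ax": 0, "ay": 0, "az": 0, "claw": 1}
    - {"tx": 0, "ty": 0, "tz": -0.2, "ax": 0, "ay": 0, "az": 0, "claw": 1}

```text
time_s: 16.65
tool_pos: [0.6656, 0.0983, 0.1007]
tool_rot: [-0.099, 3.137, 0.001]
force: [0.2, -0.0, 0.4]
width: 0.0
```

```bash
python3 - <<'E'
from h import *
plan([.6725,-.0331,.095],80.6)
p,d=cams.grab_frame("wrist"); save(p,"w12")
E
```

```text
t16.65 now [0.6656 0.0983 0.1007] F [ 0.2 -0.   0.4] w 0.0 j6 0.08
dist 0.132 INC t [0.0047, -0.4386, 0.019] a [0.0004, 0.002, 0.1448]
```

View pics/w12.png

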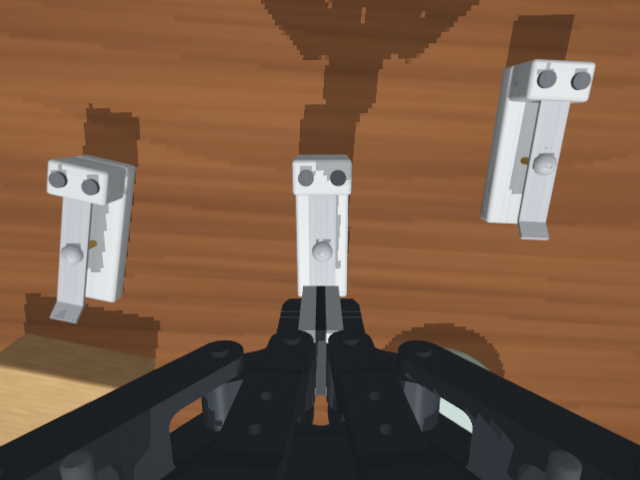

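Call:
step_arm:
  increments:
    - {"tx": 0.005, "ty": -0.439, "tz": 0.019, "ax": 0, "ay": 0, "az": 0.145, "claw": 1}
    - {"tx": 0.005, "ty": -0.439, "tz": 0.019, "ax": 0, "ay": 0, "az": 0.145, "claw": 1}
    - {"tx": 0.005, "ty": -0.439, "tz": 0.019, "ax": 0, "ay": 0, "az": 0.145, "claw": 1}
    - {"tx": 0.005, "ty": -0.439, "tz": 0.019, "ax": 0, "ay": 0, "az": 0.145, "claw": 1}
    - {"tx": 0.005, "ty": -0.439, "tz": 0.019, "ax": 0, "ay": 0, "az": 0.145, "claw": 1}

```text
time_s: 17.2
tool_pos: [0.67, -0.034, 0.0908]
tool_rot: [-0.26, -3.128, -0.001]
force: [-1.3, 0.9, -0.1]
width: 0.003
```

```bash
python3 - <<'E'
from h import *
plan([.6725,-.0331,.049],80.6)
p,d=cams.grab_frame("wrist"); save(p,"w13")
E
```

```text
t17.20 now [ 0.67   -0.034   0.0908] F [-1.3  0.9 -0.1] w 0.003 j6 0.12
dist 0.042 INC t [-0.0082, 0.0042, 0.1392] a [0.0001, -0.0018, -0.0012]
```

View pics/w13.png

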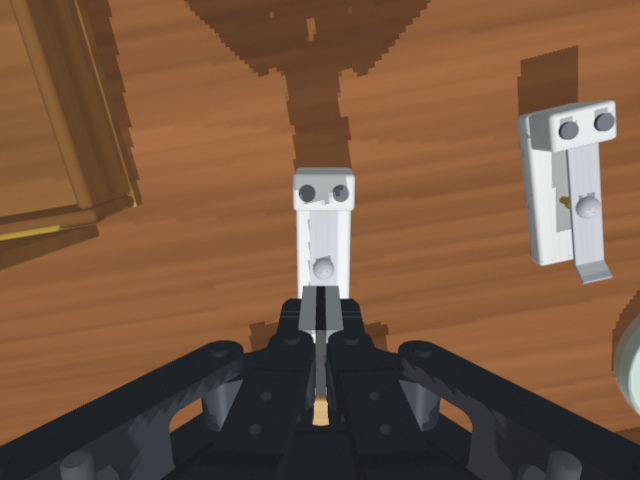

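Call:
step_arm:
  increments:
    - {"tx": -0.003, "ty": 0.002, "tz": 0.08, "ax": 0, "ay": 0, "az": 0, "claw": 1}
    - {"tx": -0.003, "ty": 0.002, "tz": 0.135, "ax": 0, "ay": 0, "az": 0, "claw": 1}
    - {"tx": -0.003, "ty": 0.002, "tz": 0.135, "ax": 0, "ay": 0, "az": 0, "claw": 1}
    - {"tx": -0.003, "ty": 0.002, "tz": 0.135, "ax": 0, "ay": 0, "az": 0, "claw": 1}
    - {"tx": -0.003, "ty": 0.002, "tz": 0.135, "ax": 0, "ay": 0, "az": 0, "claw": 1}

```text
time_s: 17.75
tool_pos: [0.6729, -0.0322, 0.0529]
tool_rot: [0.256, 3.13, 0.0]
force: [-0.6, 1.1, 0.5]
width: -0.002
```

Call:
step_arm:
  increments:
    - {"tx": 0, "ty": 0, "tz": 0.004, "ax": 0, "ay": 0, "az": 0, "claw": 1}
    - {"tx": 0, "ty": 0, "tz": 0.008, "ax": 0, "ay": 0, "az": 0, "claw": 1}
    - {"tx": 0, "ty": 0, "tz": 0.008, "ax": 0, "ay": 0, "az": 0, "claw": 1}

```text
time_s: 18.05
tool_pos: [0.6724, -0.033, 0.0498]
tool_rot: [0.258, 3.131, 0.0]
force: [0.6, 0.0, 1.0]
width: 0.001
```

Call:
step_arm:
  increments:
    - {"tx": 0, "ty": 0, "tz": 0.005, "ax": 0, "ay": 0, "az": 0, "claw": 1}
    - {"tx": 0, "ty": 0, "tz": 0.01, "ax": 0, "ay": 0, "az": 0, "claw": 1}
    - {"tx": 0, "ty": 0, "tz": 0.013, "ax": 0, "ay": 0, "az": 0, "claw": 1}
    - {"tx": 0, "ty": 0, "tz": 0.013, "ax": 0, "ay": 0, "az": 0, "claw": 1}

```text
time_s: 18.45
tool_pos: [0.672, -0.033, 0.0453]
tool_rot: [-0.258, -3.131, -0.0]
force: [-0.3, -0.2, -0.8]
width: -0.002
```

Call:
step_arm:
  increments:
    - {"tx": 0, "ty": 0, "tz": 0.003, "ax": 0, "ay": 0, "az": 0, "claw": 1}
    - {"tx": 0, "ty": 0, "tz": 0.003, "ax": 0, "ay": 0, "az": 0, "claw": 1}

```text
time_s: 18.65
tool_pos: [0.6723, -0.033, 0.0447]
tool_rot: [0.258, 3.131, -0.0]
force: [-0.2, 0.4, 1.1]
width: -0.0
```

Call:
step_arm:
  increments:
    - {"tx": 0, "ty": 0, "tz": 0.003, "ax": 0, "ay": 0, "az": 0, "claw": 1}
    - {"tx": 0, "ty": 0, "tz": 0.003, "ax": 0, "ay": 0, "az": 0, "claw": 1}

```text
time_s: 18.85
tool_pos: [0.6724, -0.0329, 0.044]
tool_rot: [0.258, 3.131, -0.0]
force: [0.5, -0.2, 1.8]
width: -0.001
```

Call:
step_arm:
  increments:
    - {"tx": 0, "ty": 0, "tz": 0.002, "ax": 0, "ay": 0, "az": 0, "claw": 1}
    - {"tx": 0, "ty": 0, "tz": 0.002, "ax": 0, "ay": 0, "az": 0, "claw": 1}

```text
time_s: 19.05
tool_pos: [0.6725, -0.033, 0.0435]
tool_rot: [0.258, 3.13, -0.0]
force: [0.3, -0.6, 3.1]
width: 0.005
```

Call:
step_arm:
  increments:
    - {"tx": 0, "ty": 0, "tz": 0.0015, "ax": 0, "ay": 0, "az": 0, "claw": 1}
    - {"tx": 0, "ty": 0, "tz": 0.0015, "ax": 0, "ay": 0, "az": 0, "claw": 1}

```text
time_s: 19.25
tool_pos: [0.6725, -0.033, 0.043]
tool_rot: [0.258, 3.13, -0.0]
force: [-1.0, 0.7, 3.7]
width: 0.002
```

Call:
step_arm:
  increments:
    - {"tx": 0, "ty": 0, "tz": 0, "ax": 0, "ay": 0, "az": 0, "claw": 1}

```text
time_s: 19.35
tool_pos: [0.6725, -0.033, 0.043]
tool_rot: [0.258, 3.13, -0.0]
force: [-0.7, -0.4, 5.2]
width: -0.0
```

Call:
step_arm:
  increments:
    - {"tx": 0, "ty": 0, "tz": 0.001, "ax": 0, "ay": 0, "az": 0, "claw": 1}
    - {"tx": 0, "ty": 0, "tz": 0.001, "ax": 0, "ay": 0, "az": 0, "claw": 1}

```text
time_s: 19.55
tool_pos: [0.6725, -0.033, 0.0427]
tool_rot: [0.258, 3.13, -0.0]
force: [-0.2, -0.4, 5.9]
width: 0.0
```

Clamp C gives about 5.5 N at about 2.2 mm, so it is sound. Next is clamp A.

Call:
step_arm:
  increments:
    - {"tx": 0, "ty": 0, "tz": -0.05, "ax": 0, "ay": 0, "az": 0, "claw": 1}
    - {"tx": 0, "ty": 0, "tz": -0.15, "ax": 0, "ay": 0, "az": 0, "claw": 1}
    - {"tx": 0, "ty": 0, "tz": -0.2, "ax": 0, "ay": 0, "az": 0, "claw": 1}
    - {"tx": 0, "ty": 0, "tz": -0.2, "ax": 0, "ay": 0, "az": 0, "claw": 1}

```text
time_s: 19.95
tool_pos: [0.6743, -0.033, 0.1056]
tool_rot: [0.257, 3.126, 0.0]
force: [0.9, -0.2, -0.2]
width: 0.002
```

```bash
python3 - <<'E'
from h import *
plan([.6106,.2051,.095],92)
E
```

```text
t19.95 now [ 0.6743 -0.033   0.1056] F [ 0.9 -0.2 -0.2] w 0.002 j6 0.12
dist 0.247 INC t [0.3394, 0.7481, 0.0341] a [0.0001, 0.0032, -0.1268]
```

Call:
step_arm:
  increments:
    - {"tx": 0.339, "ty": 0.748, "tz": 0.03, "ax": 0, "ay": 0, "az": -0.127, "claw": 1}
    - {"tx": 0.339, "ty": 0.748, "tz": 0.03, "ax": 0, "ay": 0, "az": -0.127, "claw": 1}
    - {"tx": 0.339, "ty": 0.748, "tz": 0.03, "ax": 0, "ay": 0, "az": -0.127, "claw": 1}
    - {"tx": 0.339, "ty": 0.748, "tz": 0.03, "ax": 0, "ay": 0, "az": -0.127, "claw": 1}
    - {"tx": 0.339, "ty": 0.748, "tz": 0.03, "ax": 0, "ay": 0, "az": -0.127, "claw": 1}

```text
time_s: 20.45
tool_pos: [0.6071, 0.2068, 0.0922]
tool_rot: [0.055, -3.14, 0.0]
force: [1.3, 0.3, 1.1]
width: 0.003
```

Call:
step_arm:
  increments:
    - {"tx": 0, "ty": 0, "tz": 0, "ax": 0, "ay": 0, "az": 0, "claw": 1}
    - {"tx": 0, "ty": 0, "tz": 0, "ax": 0, "ay": 0, "az": 0, "claw": 1}

```text
time_s: 20.65
tool_pos: [0.6075, 0.206, 0.0923]
tool_rot: [0.059, -3.14, 0.001]
force: [0.7, -0.1, 0.5]
width: 0.002
```

```bash
python3 - <<'E'
from h import *
plan([.6106,.2051,.049],92)
p,d=cams.grab_frame("wrist"); save(p,"w14")
E
```

```text
t20.65 now [0.6075 0.206  0.0923] F [ 0.7 -0.1  0.5] w 0.002 j6 0.29
dist 0.043 INC t [-0.0104, -0.0033, 0.1444] a [-0.0005, -0.0009, 0.0018]
```

View pics/w14.png

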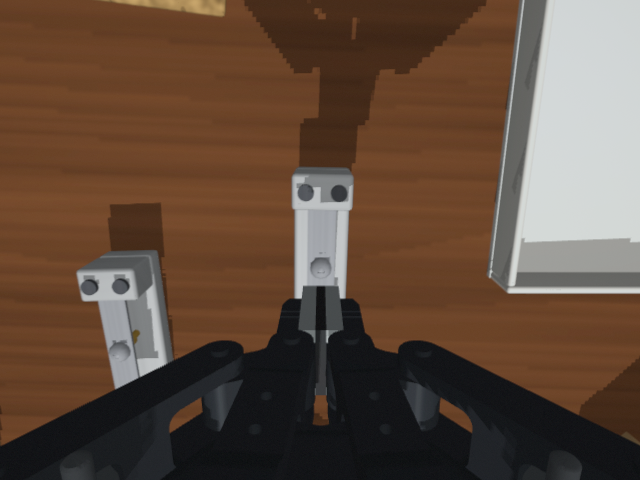

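Call:
step_arm:
  increments:
    - {"tx": -0.01, "ty": -0.002, "tz": 0.08, "ax": 0, "ay": 0, "az": 0, "claw": 1}
    - {"tx": -0.01, "ty": -0.002, "tz": 0.14, "ax": 0, "ay": 0, "az": 0, "claw": 1}
    - {"tx": -0.01, "ty": -0.002, "tz": 0.14, "ax": 0, "ay": 0, "az": 0, "claw": 1}
    - {"tx": -0.01, "ty": -0.002, "tz": 0.14, "ax": 0, "ay": 0, "az": 0, "claw": 1}
    - {"tx": -0.01, "ty": -0.002, "tz": 0.14, "ax": 0, "ay": 0, "az": 0, "claw": 1}

```text
time_s: 21.2
tool_pos: [0.6126, 0.204, 0.0525]
tool_rot: [-0.053, 3.14, 0.001]
force: [0.5, 0.2, 0.9]
width: 0.002
```

Call:
step_arm:
  increments:
    - {"tx": 0, "ty": 0, "tz": 0.006, "ax": 0, "ay": 0, "az": 0, "claw": 1}
    - {"tx": 0, "ty": 0, "tz": 0.012, "ax": 0, "ay": 0, "az": 0, "claw": 1}
    - {"tx": 0, "ty": 0, "tz": 0.012, "ax": 0, "ay": 0, "az": 0, "claw": 1}
    - {"tx": 0, "ty": 0, "tz": 0.012, "ax": 0, "ay": 0, "az": 0, "claw": 1}

```text
time_s: 21.6
tool_pos: [0.6117, 0.2047, 0.048]
tool_rot: [-0.055, 3.141, 0.0]
force: [-0.7, -0.1, 0.2]
width: -0.001
```

Call:
step_arm:
  increments:
    - {"tx": 0, "ty": 0, "tz": 0.005, "ax": 0, "ay": 0, "az": 0, "claw": 1}
    - {"tx": 0, "ty": 0, "tz": 0.01, "ax": 0, "ay": 0, "az": 0, "claw": 1}
    - {"tx": 0, "ty": 0, "tz": 0.01, "ax": 0, "ay": 0, "az": 0, "claw": 1}

```text
time_s: 21.9
tool_pos: [0.6117, 0.2046, 0.0447]
tool_rot: [-0.055, 3.141, 0.0]
force: [0.2, 0.2, -0.0]
width: -0.001
```

Call:
step_arm:
  increments:
    - {"tx": 0, "ty": 0, "tz": 0.003, "ax": 0, "ay": 0, "az": 0, "claw": 1}
    - {"tx": 0, "ty": 0, "tz": 0.003, "ax": 0, "ay": 0, "az": 0, "claw": 1}

```text
time_s: 22.1
tool_pos: [0.6118, 0.2047, 0.0441]
tool_rot: [-0.055, 3.141, 0.0]
force: [0.1, -0.3, 1.6]
width: 0.002
```

Call:
step_arm:
  increments:
    - {"tx": 0, "ty": 0, "tz": 0.003, "ax": 0, "ay": 0, "az": 0, "claw": 1}
    - {"tx": 0, "ty": 0, "tz": 0.003, "ax": 0, "ay": 0, "az": 0, "claw": 1}

```text
time_s: 22.3
tool_pos: [0.6119, 0.2047, 0.0433]
tool_rot: [-0.055, 3.141, 0.0]
force: [0.8, 1.2, 3.0]
width: 0.004
```

Call:
step_arm:
  increments:
    - {"tx": 0, "ty": 0, "tz": 0, "ax": 0, "ay": 0, "az": 0, "claw": 1}

```text
time_s: 22.4
tool_pos: [0.6119, 0.2047, 0.0434]
tool_rot: [-0.055, 3.141, 0.0]
force: [-0.1, -0.3, 3.8]
width: 0.004
```

Call:
step_arm:
  increments:
    - {"tx": 0, "ty": 0, "tz": 0.002, "ax": 0, "ay": 0, "az": 0, "claw": 1}
    - {"tx": 0, "ty": 0, "tz": 0.002, "ax": 0, "ay": 0, "az": 0, "claw": 1}

```text
time_s: 22.6
tool_pos: [0.612, 0.2047, 0.0428]
tool_rot: [-0.055, 3.14, 0.0]
force: [-0.7, -0.9, 3.8]
width: 0.002
```

Call:
step_arm:
  increments:
    - {"tx": 0, "ty": 0, "tz": 0, "ax": 0, "ay": 0, "az": 0, "claw": 1}

```text
time_s: 22.7
tool_pos: [0.6119, 0.2047, 0.0427]
tool_rot: [-0.055, 3.14, 0.0]
force: [0.7, -0.2, 5.4]
width: 0.001
```

Call:
step_arm:
  increments:
    - {"tx": 0, "ty": 0, "tz": 0, "ax": 0, "ay": 0, "az": 0, "claw": 1}

```text
time_s: 22.8
tool_pos: [0.6119, 0.2047, 0.0427]
tool_rot: [-0.055, 3.14, 0.0]
force: [0.9, 0.8, 5.8]
width: 0.001
```

Clamp A gives about 5 N at about 2.2 mm, so it is sound. I'll raise the tool, open to about 50 mm and grip A.

Call:
step_arm:
  increments:
    - {"tx": 0, "ty": 0, "tz": -0.06, "ax": 0, "ay": 0, "az": 0, "claw": 1}
    - {"tx": 0.05, "ty": 0, "tz": -0.16, "ax": 0, "ay": 0, "az": 0, "claw": 0.4}
    - {"tx": 0.05, "ty": 0, "tz": -0.16, "ax": 0, "ay": 0, "az": 0, "claw": 0.4}
    - {"tx": 0.05, "ty": 0, "tz": -0.16, "ax": 0, "ay": 0, "az": 0, "claw": 0.4}
    - {"tx": 0.05, "ty": 0, "tz": -0.16, "ax": 0, "ay": 0, "az": 0, "claw": 0.4}

```text
time_s: 23.3
tool_pos: [0.596, 0.2038, 0.0893]
tool_rot: [0.055, -3.14, 0.001]
force: [-0.3, -0.3, 0.4]
width: 0.602
```

```bash
python3 - <<'E'
from h import *
plan([.594,.2042,.010],92)
p,d=cams.grab_frame("wrist"); save(p,"w15")
E
```

```text
t23.30 now [0.596  0.2038 0.0893] F [-0.3 -0.3  0.4] w 0.602 j6 0.29
dist 0.079 INC t [0.0063, 0.0018, 0.2642] a [-0.0004, -0.001, 0.0001]
```

View pics/w15.png

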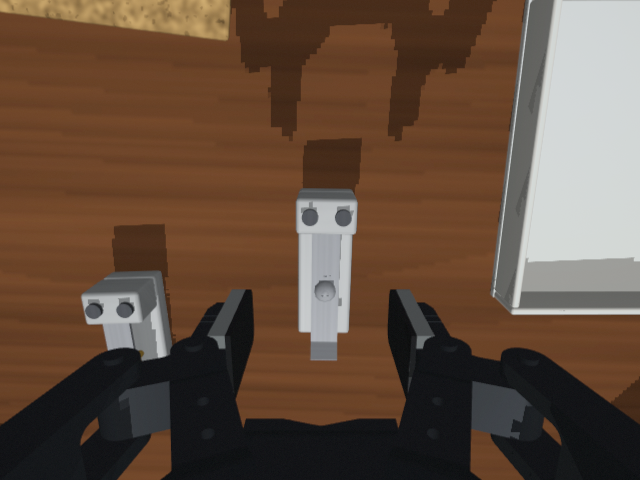

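Call:
step_arm:
  increments:
    - {"tx": 0.006, "ty": 0.002, "tz": 0.12, "ax": 0, "ay": 0, "az": 0, "claw": 0.4}
    - {"tx": 0.006, "ty": 0.002, "tz": 0.2, "ax": 0, "ay": 0, "az": 0, "claw": 0.4}
    - {"tx": 0.006, "ty": 0.002, "tz": 0.25, "ax": 0, "ay": 0, "az": 0, "claw": 0.45}
    - {"tx": 0.006, "ty": 0.002, "tz": 0.262, "ax": 0, "ay": 0, "az": 0, "claw": 0.5}
    - {"tx": 0.006, "ty": 0.002, "tz": 0.262, "ax": 0, "ay": 0, "az": 0, "claw": 0.5}
  grip_force: 60

```text
time_s: 23.85
tool_pos: [0.5945, 0.2044, 0.0112]
tool_rot: [0.055, -3.14, 0.001]
force: [-0.4, 0.4, 0.3]
width: 0.5
```

Call:
step_arm:
  increments:
    - {"tx": 0, "ty": 0, "tz": 0, "ax": 0, "ay": 0, "az": 0, "claw": 0.75}
    - {"tx": 0, "ty": 0, "tz": 0, "ax": 0, "ay": 0, "az": 0, "claw": 1}
    - {"tx": 0, "ty": 0, "tz": 0, "ax": 0, "ay": 0, "az": 0, "claw": 1}
    - {"tx": 0, "ty": 0, "tz": 0, "ax": 0, "ay": 0, "az": 0, "claw": 1}

```text
time_s: 24.25
tool_pos: [0.5958, 0.2049, 0.0131]
tool_rot: [-0.055, 3.139, 0.001]
force: [-0.9, -0.2, 4.6]
width: 0.327
```

```bash
python3 - <<'E'
from h import *
st()
p,d=cams.grab_frame("wrist"); save(p,"w16")
E
```

```text
t 24.25 pos [0.5958 0.2049 0.0131] R [[-0.9994, -0.0351, 0.0021], [-0.0351, 0.9994, 0.0007], [-0.0021, 0.0006, -1.0]] F [-0.95 -0.2   4.58] w 0.327
```

View pics/w16.png

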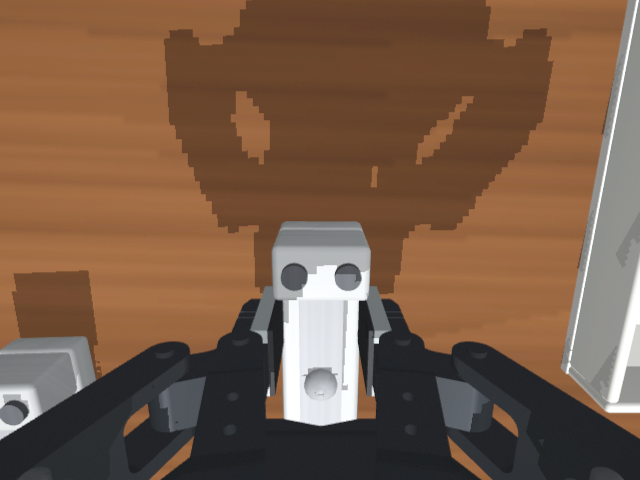

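The clamp is gripped across its base. I'll lift it and carry it to the case.

Call:
step_arm:
  increments:
    - {"tx": 0, "ty": 0, "tz": -0.06, "ax": 0, "ay": 0, "az": 0, "claw": 1}
    - {"tx": 0, "ty": 0, "tz": -0.16, "ax": 0, "ay": 0, "az": 0, "claw": 1}
    - {"tx": 0, "ty": 0, "tz": -0.28, "ax": 0, "ay": 0, "az": 0, "claw": 1}
    - {"tx": 0, "ty": 0, "tz": -0.28, "ax": 0, "ay": 0, "az": 0, "claw": 1}
    - {"tx": 0, "ty": 0, "tz": -0.28, "ax": 0, "ay": 0, "az": 0, "claw": 1}

```text
time_s: 24.8
tool_pos: [0.5954, 0.2048, 0.0967]
tool_rot: [-0.055, 3.139, 0.001]
force: [0.6, 0.6, -1.7]
width: 0.326
```

```bash
python3 - <<'E'
from h import *
plan([.537,-.195,.095],90)
p,d=cams.grab_frame("scene"); save(p,"s16",(260,180,400,300),5)
E
```

```text
t24.80 now [0.5954 0.2048 0.0967] F [ 0.6  0.6 -1.7] w 0.326 j6 0.3
dist 0.404 INC t [0.2415, -1.325, 0.0044] a [0.0004, 0.0012, 0.0224]
```

View pics/s16.png

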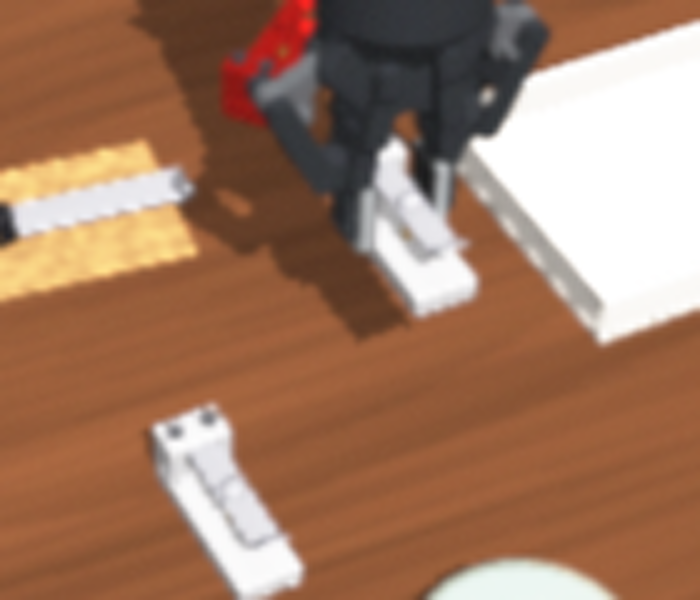

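Call:
step_arm:
  increments:
    - {"tx": 0.06, "ty": -0.33, "tz": 0, "ax": 0, "ay": 0, "az": 0.011, "claw": 1}
    - {"tx": 0.12, "ty": -0.66, "tz": 0, "ax": 0, "ay": 0, "az": 0.011, "claw": 1}
    - {"tx": 0.12, "ty": -0.66, "tz": 0, "ax": 0, "ay": 0, "az": 0.011, "claw": 1}
    - {"tx": 0.12, "ty": -0.66, "tz": 0, "ax": 0, "ay": 0, "az": 0.011, "claw": 1}
    - {"tx": 0.12, "ty": -0.66, "tz": 0, "ax": 0, "ay": 0, "az": 0.011, "claw": 1}

```text
time_s: 25.35
tool_pos: [0.5629, 0.0001, 0.0939]
tool_rot: [0.018, -3.137, 0.004]
force: [0.1, 1.5, -0.6]
width: 0.326
```

Call:
step_arm:
  increments:
    - {"tx": 0.06, "ty": -0.33, "tz": 0, "ax": 0, "ay": 0, "az": 0.011, "claw": 1}
    - {"tx": 0.12, "ty": -0.66, "tz": 0, "ax": 0, "ay": 0, "az": 0.011, "claw": 1}
    - {"tx": 0.12, "ty": -0.66, "tz": 0, "ax": 0, "ay": 0, "az": 0.011, "claw": 1}
    - {"tx": 0.12, "ty": -0.66, "tz": 0, "ax": 0, "ay": 0, "az": 0.011, "claw": 1}
    - {"tx": 0.12, "ty": -0.66, "tz": 0, "ax": 0, "ay": 0, "az": 0.011, "claw": 1}

```text
time_s: 25.85
tool_pos: [0.5315, -0.1978, 0.0944]
tool_rot: [-0.009, -3.139, 0.002]
force: [0.6, 0.9, -0.7]
width: 0.325
```

```bash
python3 - <<'E'
from h import *
plan([.537,-.195,.022],90)
p,d=cams.grab_frame("wrist"); save(p,"w17")
p,d=cams.grab_frame("top"); save(p,"t17",(400,170,580,320),4)
E
```

```text
t25.85 now [ 0.5315 -0.1978  0.0944] F [ 0.6  0.9 -0.7] w 0.325 j6 -0.35
dist 0.073 INC t [-0.0187, 0.0099, 0.2414] a [-0.001, -0.0014, -0.0038]
```

View pics/w17.png

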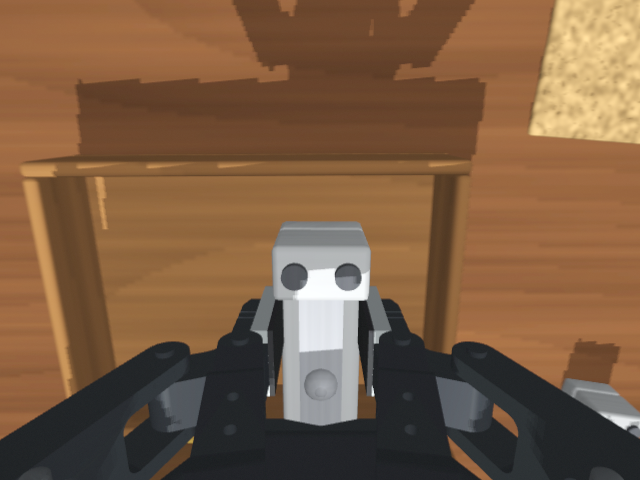

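View pics/t17.png

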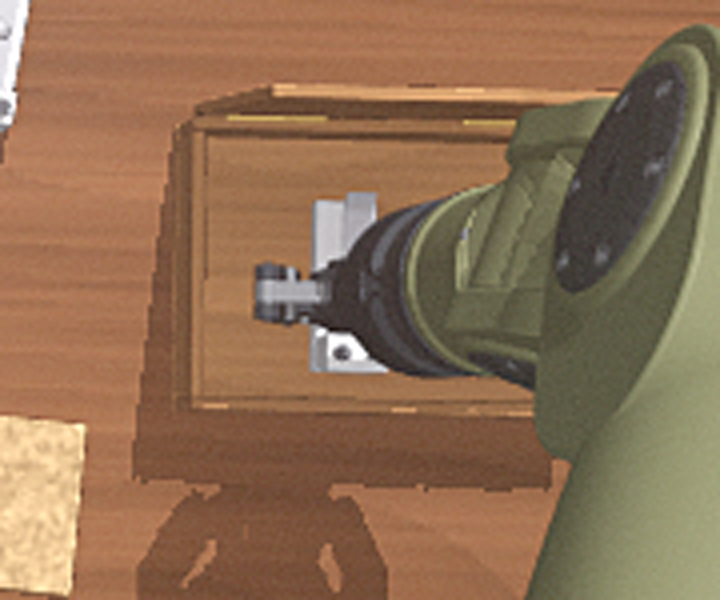

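Call:
step_arm:
  increments:
    - {"tx": -0.018, "ty": 0.009, "tz": 0.08, "ax": 0, "ay": 0, "az": 0, "claw": 1}
    - {"tx": -0.018, "ty": 0.009, "tz": 0.16, "ax": 0, "ay": 0, "az": 0, "claw": 1}
    - {"tx": -0.018, "ty": 0.009, "tz": 0.21, "ax": 0, "ay": 0, "az": 0, "claw": 1}
    - {"tx": -0.018, "ty": 0.009, "tz": 0.23, "ax": 0, "ay": 0, "az": 0, "claw": 1}
    - {"tx": -0.018, "ty": 0.009, "tz": 0.23, "ax": 0, "ay": 0, "az": 0, "claw": 1}

```text
time_s: 26.45
tool_pos: [0.538, -0.1886, 0.0256]
tool_rot: [0.004, -3.139, -0.002]
force: [-0.3, 0.0, -1.5]
width: 0.326
```

Call:
step_arm:
  increments:
    - {"tx": 0, "ty": 0, "tz": 0.005, "ax": 0, "ay": 0, "az": 0, "claw": 1}
    - {"tx": 0, "ty": 0, "tz": 0.01, "ax": 0, "ay": 0, "az": 0, "claw": 1}
    - {"tx": 0, "ty": 0, "tz": 0.01, "ax": 0, "ay": 0, "az": 0, "claw": 1}

```text
time_s: 26.75
tool_pos: [0.5392, -0.1905, 0.0245]
tool_rot: [-0.001, 3.141, -0.001]
force: [-0.4, 0.6, -1.0]
width: 0.322
```

Call:
step_arm:
  increments:
    - {"tx": 0, "ty": 0, "tz": 0.005, "ax": 0, "ay": 0, "az": 0, "claw": 1}
    - {"tx": 0, "ty": 0, "tz": 0.01, "ax": 0, "ay": 0, "az": 0, "claw": 1}
    - {"tx": 0, "ty": 0, "tz": 0.01, "ax": 0, "ay": 0, "az": 0, "claw": 1}

```text
time_s: 27.05
tool_pos: [0.5386, -0.1905, 0.0208]
tool_rot: [0.001, -3.141, -0.0]
force: [-0.5, -0.6, -1.7]
width: 0.327
```

Call:
step_arm:
  increments:
    - {"tx": 0, "ty": 0, "tz": 0.006, "ax": 0, "ay": 0, "az": 0, "claw": 1}
    - {"tx": 0, "ty": 0, "tz": 0.006, "ax": 0, "ay": 0, "az": 0, "claw": 1}

```text
time_s: 27.25
tool_pos: [0.5388, -0.1906, 0.0201]
tool_rot: [-0.001, 3.141, -0.0]
force: [-4.1, 1.2, 9.2]
width: 0.326
```

Contact with the floor at 9 N. I'll release gently to about 38 mm, then rise.

Call:
step_arm:
  increments:
    - {"tx": 0, "ty": 0, "tz": -0.003, "ax": 0, "ay": 0, "az": 0, "claw": 0.63}
    - {"tx": 0, "ty": 0, "tz": -0.003, "ax": 0, "ay": 0, "az": 0, "claw": 0.55}
    - {"tx": 0, "ty": 0, "tz": -0.003, "ax": 0, "ay": 0, "az": 0, "claw": 0.5}
    - {"tx": 0, "ty": 0, "tz": -0.003, "ax": 0, "ay": 0, "az": 0, "claw": 0.5}

```text
time_s: 27.65
tool_pos: [0.5387, -0.1905, 0.0198]
tool_rot: [0.001, -3.142, -0.0]
force: [0.2, -0.4, -0.4]
width: 0.501
```

Call:
step_arm:
  increments:
    - {"tx": 0, "ty": 0, "tz": -0.05, "ax": 0, "ay": 0, "az": 0, "claw": 0.5}
    - {"tx": 0, "ty": 0, "tz": -0.15, "ax": 0, "ay": 0, "az": 0, "claw": 0.5}
    - {"tx": 0, "ty": 0, "tz": -0.3, "ax": 0, "ay": 0, "az": 0, "claw": 0.5}
    - {"tx": 0, "ty": 0, "tz": -0.3, "ax": 0, "ay": 0, "az": 0, "claw": 0.4}

```text
time_s: 28.05
tool_pos: [0.5427, -0.1918, 0.1156]
tool_rot: [-0.001, 3.133, -0.005]
force: [1.3, -0.6, 1.3]
width: 0.598
```

```bash
python3 - <<'E'
from h import *
plan([.6585,-.0301,.11],80.6)
p,d=cams.grab_frame("wrist"); save(p,"w18")
p,d=cams.grab_frame("top"); save(p,"t18",(260,90,460,240),4)
E
```

```text
t28.05 now [ 0.5427 -0.1918  0.1156] F [ 1.3 -0.6  1.3] w 0.598 j6 -0.34
dist 0.199 INC t [-0.3863, 0.539, 0.0205] a [-0.0015, 0.0057, 0.1048]
```

View pics/w18.png

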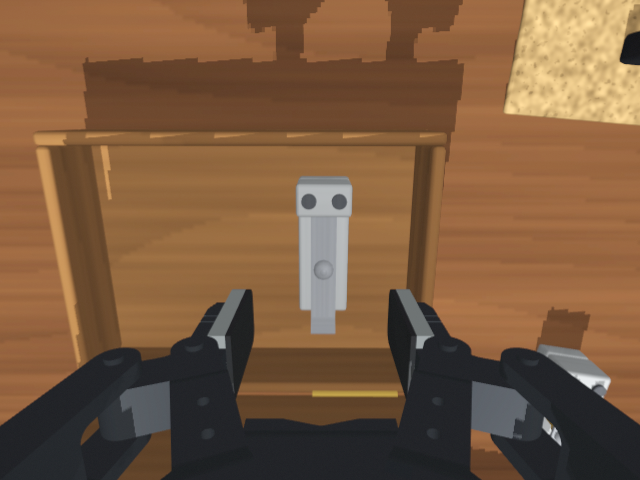

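View pics/t18.png

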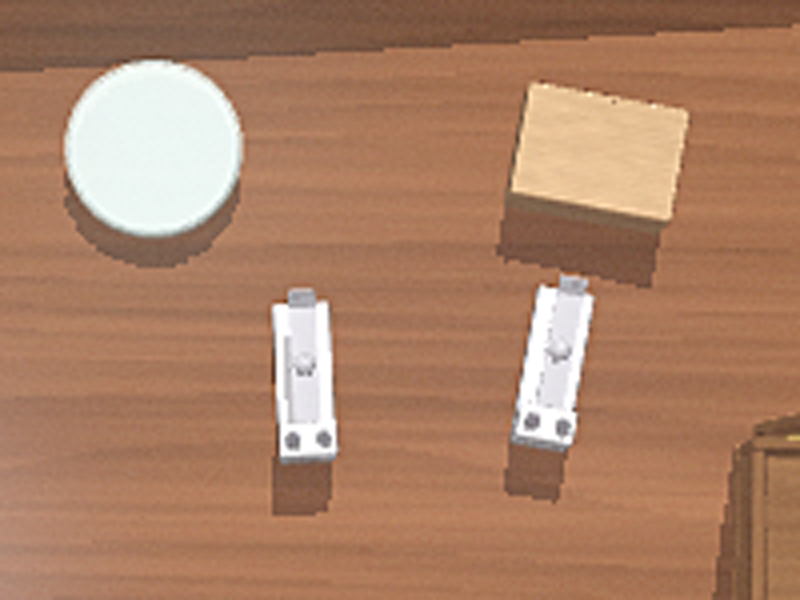

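Clamp A stands upright in the case, and B and C are unmoved. I'll move in y first to clear the lid, then in x to C.

Call:
step_arm:
  increments:
    - {"tx": 0.05, "ty": 0.27, "tz": 0, "ax": 0, "ay": 0, "az": 0, "claw": 0.4}
    - {"tx": 0.05, "ty": 0.54, "tz": 0, "ax": 0, "ay": 0, "az": 0, "claw": 0.4}
    - {"tx": 0.05, "ty": 0.54, "tz": 0, "ax": 0, "ay": 0, "az": 0.105, "claw": 0.4}
    - {"tx": 0.05, "ty": 0.54, "tz": 0, "ax": 0, "ay": 0, "az": 0.105, "claw": 0.4}
    - {"tx": -0.1, "ty": 0.54, "tz": 0, "ax": 0, "ay": 0, "az": 0.105, "claw": 0.4}

```text
time_s: 28.65
tool_pos: [0.5597, -0.0253, 0.1063]
tool_rot: [-0.252, -3.119, -0.0]
force: [1.0, -1.4, 0.2]
width: 0.6
```

```bash
python3 - <<'E'
from h import *
plan([.6567,-.0305,.09],80.6)
E
```

```text
t28.65 now [ 0.5597 -0.0253  0.1063] F [ 1.  -1.4  0.2] w 0.6 j6 0.12
dist 0.098 INC t [-0.3224, 0.0349, 0.0501] a [-0.0006, -0.0082, 0.0016]
```

Call:
step_arm:
  increments:
    - {"tx": -0.322, "ty": 0.035, "tz": 0.05, "ax": 0, "ay": 0, "az": 0, "claw": 0.4}
    - {"tx": -0.322, "ty": 0.035, "tz": 0.05, "ax": 0, "ay": 0, "az": 0, "claw": 0.4}
    - {"tx": -0.322, "ty": 0.035, "tz": 0.05, "ax": 0, "ay": 0, "az": 0, "claw": 0.4}
    - {"tx": -0.322, "ty": 0.035, "tz": 0.05, "ax": 0, "ay": 0, "az": 0, "claw": 0.4}

```text
time_s: 29.05
tool_pos: [0.6644, -0.0338, 0.0916]
tool_rot: [-0.257, -3.126, 0.0]
force: [0.0, -0.4, -0.5]
width: 0.604
```

```bash
python3 - <<'E'
from h import *
plan([.6567,-.0305,.010],80.6)
p,d=cams.grab_frame("wrist"); save(p,"w19")
E
```

```text
t29.05 now [ 0.6644 -0.0338  0.0916] F [ 0.  -0.4 -0.5] w 0.604 j6 0.11
dist 0.082 INC t [0.0257, 0.0067, 0.2721] a [-0.0003, -0.0032, -0.0002]
```

View pics/w19.png

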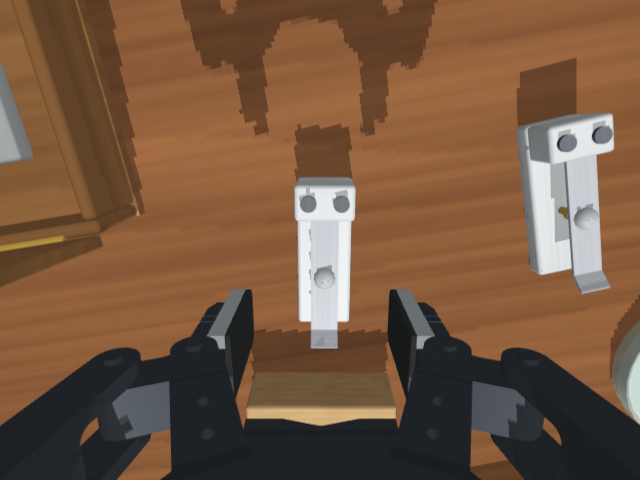

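Call:
step_arm:
  increments:
    - {"tx": 0.02, "ty": 0.005, "tz": 0.1, "ax": 0, "ay": 0, "az": 0, "claw": 0.4}
    - {"tx": 0.02, "ty": 0.005, "tz": 0.2, "ax": 0, "ay": 0, "az": 0, "claw": 0.4}
    - {"tx": 0.02, "ty": 0.005, "tz": 0.25, "ax": 0, "ay": 0, "az": 0, "claw": 0.45}
    - {"tx": 0.02, "ty": 0.005, "tz": 0.27, "ax": 0, "ay": 0, "az": 0, "claw": 0.5}
    - {"tx": 0.02, "ty": 0.005, "tz": 0.27, "ax": 0, "ay": 0, "az": 0, "claw": 0.5}

```text
time_s: 29.6
tool_pos: [0.6592, -0.0315, 0.0139]
tool_rot: [-0.258, -3.13, 0.0]
force: [-0.6, -0.3, -0.3]
width: 0.499
```

Call:
step_arm:
  increments:
    - {"tx": 0, "ty": 0, "tz": 0, "ax": 0, "ay": 0, "az": 0, "claw": 0.75}
    - {"tx": 0, "ty": 0, "tz": 0, "ax": 0, "ay": 0, "az": 0, "claw": 1}
    - {"tx": 0, "ty": 0, "tz": 0, "ax": 0, "ay": 0, "az": 0, "claw": 1}
    - {"tx": 0, "ty": 0, "tz": 0, "ax": 0, "ay": 0, "az": 0, "claw": 1}

```text
time_s: 30.0
tool_pos: [0.6611, -0.0315, 0.0157]
tool_rot: [0.258, 3.129, 0.0]
force: [-2.6, -0.3, 6.8]
width: 0.32
```

```bash
python3 - <<'E'
from h import *
st()
p,d=cams.grab_frame("wrist"); save(p,"w20")
E
```

```text
t 30.0 pos [ 0.6611 -0.0315  0.0157] R [[-0.9865, 0.1637, 0.0024], [0.1637, 0.9865, -0.0001], [-0.0024, 0.0003, -1.0]] F [-2.56 -0.32  6.79] w 0.32
```

View pics/w20.png

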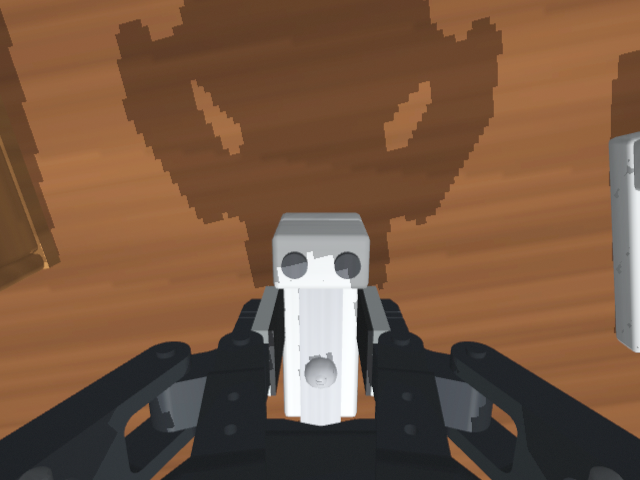

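Call:
step_arm:
  increments:
    - {"tx": 0, "ty": 0, "tz": -0.06, "ax": 0, "ay": 0, "az": 0, "claw": 1}
    - {"tx": 0, "ty": 0, "tz": -0.16, "ax": 0, "ay": 0, "az": 0, "claw": 1}
    - {"tx": 0.1, "ty": 0, "tz": -0.28, "ax": 0, "ay": 0, "az": 0, "claw": 1}
    - {"tx": 0.25, "ty": 0, "tz": -0.28, "ax": 0, "ay": 0, "az": -0.105, "claw": 1}
    - {"tx": 0.38, "ty": 0, "tz": -0.28, "ax": 0, "ay": 0, "az": -0.105, "claw": 1}

```text
time_s: 30.55
tool_pos: [0.5473, -0.0126, 0.0995]
tool_rot: [-0.006, 3.139, -0.0]
force: [0.4, -0.3, -2.3]
width: 0.325
```

```bash
python3 - <<'E'
from h import *
plan([.540,-.272,.10],90)
p,d=cams.grab_frame("wrist"); save(p,"w21")
E
```

```text
t30.55 now [ 0.5473 -0.0126  0.0995] F [ 0.4 -0.3 -2.3] w 0.325 j6 -0.03
dist 0.259 INC t [0.0277, -0.8644, -0.0016] a [-0.0, 0.002, 0.0024]
```

View pics/w21.png

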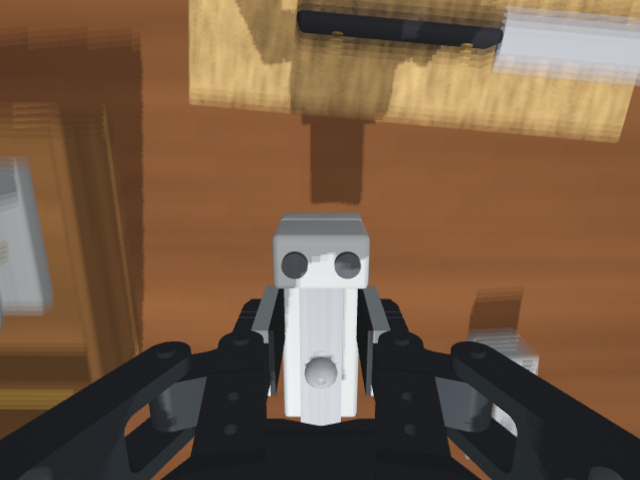

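Call:
step_arm:
  increments:
    - {"tx": 0.01, "ty": -0.4, "tz": 0, "ax": 0, "ay": 0, "az": 0, "claw": 1}
    - {"tx": 0.02, "ty": -0.864, "tz": 0, "ax": 0, "ay": 0, "az": 0, "claw": 1}
    - {"tx": 0.02, "ty": -0.864, "tz": 0, "ax": 0, "ay": 0, "az": 0, "claw": 1}
    - {"tx": 0.02, "ty": -0.864, "tz": 0, "ax": 0, "ay": 0, "az": 0, "claw": 1}
    - {"tx": 0.02, "ty": -0.864, "tz": 0, "ax": 0, "ay": 0, "az": 0, "claw": 1}

```text
time_s: 31.1
tool_pos: [0.542, -0.2648, 0.0984]
tool_rot: [-0.001, 3.141, -0.0]
force: [1.1, -0.1, -1.5]
width: 0.322
```

Call:
step_arm:
  increments:
    - {"tx": 0, "ty": -0.06, "tz": 0, "ax": 0, "ay": 0, "az": 0, "claw": 1}
    - {"tx": 0, "ty": -0.06, "tz": 0, "ax": 0, "ay": 0, "az": 0, "claw": 1}
    - {"tx": 0, "ty": -0.06, "tz": 0, "ax": 0, "ay": 0, "az": 0, "claw": 1}

```text
time_s: 31.4
tool_pos: [0.5418, -0.2804, 0.0978]
tool_rot: [-0.0, -3.141, -0.001]
force: [0.2, 0.3, -2.5]
width: 0.32
```

```bash
python3 - <<'E'
from h import *
plan([.540,-.272,.028],90)
p,d=cams.grab_frame("wrist"); save(p,"w22")
E
```

```text
t31.40 now [ 0.5418 -0.2804  0.0978] F [ 0.2  0.3 -2.5] w 0.32 j6 -0.48
dist 0.07 INC t [0.0058, 0.0277, 0.2327] a [0.0006, -0.0002, -0.0001]
```

View pics/w22.png

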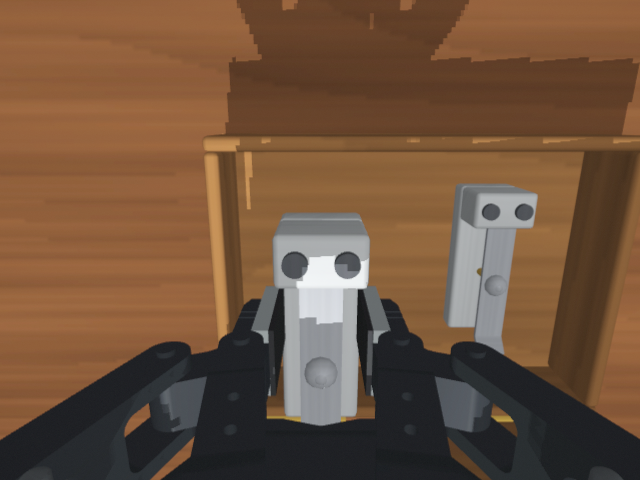

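Call:
step_arm:
  increments:
    - {"tx": 0.006, "ty": 0.048, "tz": 0.06, "ax": 0, "ay": 0, "az": 0, "claw": 1}
    - {"tx": 0.006, "ty": 0.048, "tz": 0.14, "ax": 0, "ay": 0, "az": 0, "claw": 1}
    - {"tx": 0.006, "ty": 0.048, "tz": 0.21, "ax": 0, "ay": 0, "az": 0, "claw": 1}
    - {"tx": 0.006, "ty": 0.048, "tz": 0.233, "ax": 0, "ay": 0, "az": 0, "claw": 1}
    - {"tx": 0.006, "ty": 0.048, "tz": 0.233, "ax": 0, "ay": 0, "az": 0, "claw": 1}

```text
time_s: 31.95
tool_pos: [0.5394, -0.2645, 0.0272]
tool_rot: [0.004, -3.139, -0.002]
force: [-0.2, -0.1, -1.5]
width: 0.317
```

Call:
step_arm:
  increments:
    - {"tx": 0, "ty": 0, "tz": 0.006, "ax": 0, "ay": 0, "az": 0, "claw": 1}
    - {"tx": 0, "ty": 0, "tz": 0.01, "ax": 0, "ay": 0, "az": 0, "claw": 1}
    - {"tx": 0, "ty": 0, "tz": 0.01, "ax": 0, "ay": 0, "az": 0, "claw": 1}

```text
time_s: 32.25
tool_pos: [0.5407, -0.2666, 0.0259]
tool_rot: [-0.001, 3.14, -0.001]
force: [-0.0, -0.5, -0.7]
width: 0.317
```

Call:
step_arm:
  increments:
    - {"tx": 0, "ty": 0, "tz": 0.006, "ax": 0, "ay": 0, "az": 0, "claw": 1}
    - {"tx": 0, "ty": 0, "tz": 0.006, "ax": 0, "ay": 0, "az": 0, "claw": 1}

```text
time_s: 32.45
tool_pos: [0.5401, -0.2664, 0.0234]
tool_rot: [-0.001, 3.141, -0.0]
force: [-0.3, 0.1, -1.4]
width: 0.316
```

Call:
step_arm:
  increments:
    - {"tx": 0, "ty": 0, "tz": 0.006, "ax": 0, "ay": 0, "az": 0, "claw": 1}
    - {"tx": 0, "ty": 0, "tz": 0.006, "ax": 0, "ay": 0, "az": 0, "claw": 1}

```text
time_s: 32.65
tool_pos: [0.5403, -0.2665, 0.0227]
tool_rot: [-0.001, 3.141, -0.001]
force: [-3.3, 2.0, 8.1]
width: 0.319
```

Floor contact. Releasing.

Call:
step_arm:
  increments:
    - {"tx": 0, "ty": 0, "tz": -0.003, "ax": 0, "ay": 0, "az": 0, "claw": 0.63}
    - {"tx": 0, "ty": 0, "tz": -0.003, "ax": 0, "ay": 0, "az": 0, "claw": 0.55}
    - {"tx": 0, "ty": 0, "tz": -0.003, "ax": 0, "ay": 0, "az": 0, "claw": 0.52}
    - {"tx": 0, "ty": 0, "tz": -0.003, "ax": 0, "ay": 0, "az": 0, "claw": 0.52}

```text
time_s: 33.05
tool_pos: [0.5401, -0.2663, 0.0222]
tool_rot: [0.001, -3.142, -0.0]
force: [-0.2, -0.1, -0.7]
width: 0.481
```

Call:
step_arm:
  increments:
    - {"tx": 0, "ty": 0, "tz": -0.05, "ax": 0, "ay": 0, "az": 0, "claw": 0.52}
    - {"tx": 0, "ty": 0, "tz": -0.15, "ax": 0, "ay": 0, "az": 0, "claw": 0.52}
    - {"tx": 0, "ty": 0, "tz": -0.3, "ax": 0, "ay": 0, "az": 0, "claw": 0.52}
    - {"tx": 0, "ty": 0, "tz": -0.3, "ax": 0, "ay": 0, "az": 0, "claw": 0.4}

```text
time_s: 33.45
tool_pos: [0.5439, -0.2682, 0.1183]
tool_rot: [-0.001, 3.133, -0.007]
force: [1.0, -0.4, 0.8]
width: 0.595
```

```bash
python3 - <<'E'
from h import *
plan([.56,.097,.11],93.7)
p,d=cams.grab_frame("wrist"); save(p,"w23")
p,d=cams.grab_frame("top"); save(p,"t23",(260,90,460,240),4)
E
```

```text
t33.45 now [ 0.5439 -0.2682  0.1183] F [ 1.  -0.4  0.8] w 0.595 j6 -0.46
dist 0.366 INC t [-0.0543, 1.2174, 0.0231] a [-0.0029, 0.0053, -0.0407]
```

View pics/w23.png

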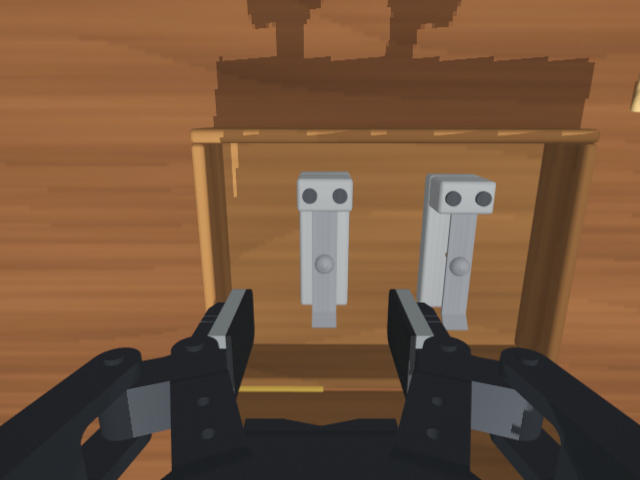

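View pics/t23.png

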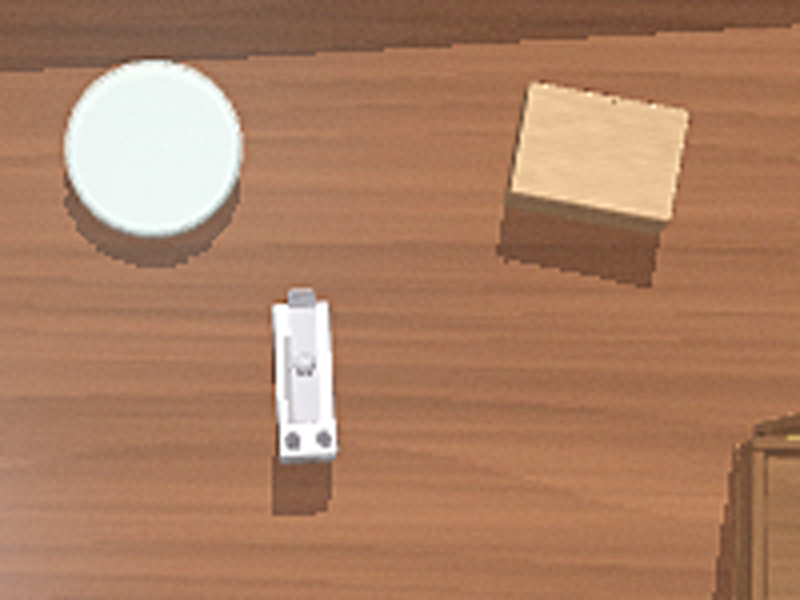

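Both sound clamps stand in the case. Now clamp B, moving in y first.

Call:
step_arm:
  increments:
    - {"tx": 0, "ty": 0.3, "tz": 0, "ax": 0, "ay": 0, "az": 0, "claw": 0.4}
    - {"tx": 0, "ty": 0.9, "tz": 0, "ax": 0, "ay": 0, "az": -0.04, "claw": 0.4}
    - {"tx": 0, "ty": 0.9, "tz": 0, "ax": 0, "ay": 0, "az": -0.04, "claw": 0.4}
    - {"tx": 0, "ty": 0.9, "tz": 0, "ax": 0, "ay": 0, "az": -0.04, "claw": 0.4}
    - {"tx": 0, "ty": 0.9, "tz": 0, "ax": 0, "ay": 0, "az": -0.04, "claw": 0.4}

```text
time_s: 34.05
tool_pos: [0.5384, -0.0145, 0.1108]
tool_rot: [0.099, -3.138, -0.0]
force: [0.9, -0.3, 0.1]
width: 0.6
```

```bash
python3 - <<'E'
from h import *
plan([.6485,.0972,.09],93.7)
E
```

```text
t34.05 now [ 0.5384 -0.0145  0.1108] F [ 0.9 -0.3  0.1] w 0.6 j6 -0.09
dist 0.158 INC t [-0.3897, 0.3484, 0.0686] a [0.0001, -0.0015, -0.001]
```

Call:
step_arm:
  increments:
    - {"tx": -0.39, "ty": 0.348, "tz": 0.06, "ax": 0, "ay": 0, "az": 0, "claw": 0.4}
    - {"tx": -0.39, "ty": 0.348, "tz": 0.06, "ax": 0, "ay": 0, "az": 0, "claw": 0.4}
    - {"tx": -0.39, "ty": 0.348, "tz": 0.06, "ax": 0, "ay": 0, "az": 0, "claw": 0.4}
    - {"tx": -0.39, "ty": 0.348, "tz": 0.06, "ax": 0, "ay": 0, "az": 0, "claw": 0.4}
    - {"tx": -0.39, "ty": 0.348, "tz": 0.06, "ax": 0, "ay": 0, "az": 0, "claw": 0.4}

```text
time_s: 34.55
tool_pos: [0.6494, 0.0964, 0.0919]
tool_rot: [0.103, -3.137, 0.001]
force: [-0.9, -0.1, 0.3]
width: 0.6
```

```bash
python3 - <<'E'
from h import *
plan([.6485,.0972,.010],93.7)
p,d=cams.grab_frame("wrist"); save(p,"w24")
E
```

```text
t34.55 now [0.6494 0.0964 0.0919] F [-0.9 -0.1  0.3] w 0.6 j6 0.08
dist 0.082 INC t [0.002, 0.0031, 0.273] a [-0.0003, -0.0021, 0.0006]
```

View pics/w24.png

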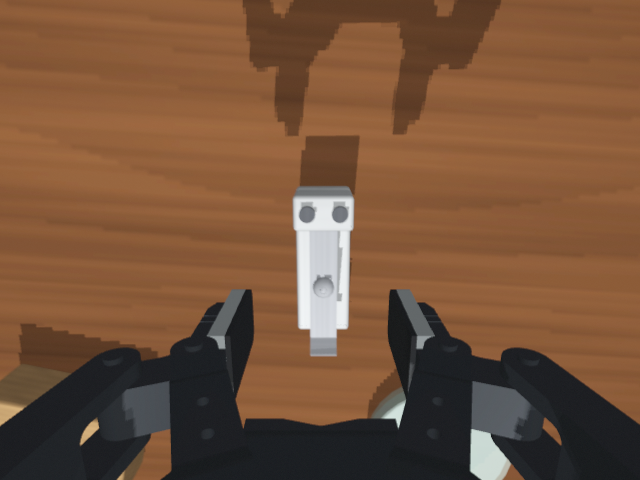

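Call:
step_arm:
  increments:
    - {"tx": 0.002, "ty": 0.003, "tz": 0.1, "ax": 0, "ay": 0, "az": 0, "claw": 0.4}
    - {"tx": 0.002, "ty": 0.003, "tz": 0.2, "ax": 0, "ay": 0, "az": 0, "claw": 0.4}
    - {"tx": 0.002, "ty": 0.003, "tz": 0.25, "ax": 0, "ay": 0, "az": 0, "claw": 0.45}
    - {"tx": 0.002, "ty": 0.003, "tz": 0.27, "ax": 0, "ay": 0, "az": 0, "claw": 0.5}
    - {"tx": 0.002, "ty": 0.003, "tz": 0.27, "ax": 0, "ay": 0, "az": 0, "claw": 0.5}

```text
time_s: 35.1
tool_pos: [0.6485, 0.0952, 0.013]
tool_rot: [0.098, -3.139, 0.0]
force: [0.3, -0.2, 0.8]
width: 0.503
```

Call:
step_arm:
  increments:
    - {"tx": 0, "ty": 0, "tz": 0, "ax": 0, "ay": 0, "az": 0, "claw": 0.75}
    - {"tx": 0, "ty": 0, "tz": 0, "ax": 0, "ay": 0, "az": 0, "claw": 1}
    - {"tx": 0, "ty": 0, "tz": 0, "ax": 0, "ay": 0, "az": 0, "claw": 1}
    - {"tx": 0, "ty": 0, "tz": 0, "ax": 0, "ay": 0, "az": 0, "claw": 1}

```text
time_s: 35.5
tool_pos: [0.6506, 0.0961, 0.015]
tool_rot: [-0.099, 3.138, -0.0]
force: [-1.0, -1.2, 5.7]
width: 0.327
```

Call:
step_arm:
  increments:
    - {"tx": 0, "ty": 0, "tz": -0.06, "ax": 0, "ay": 0, "az": 0, "claw": 1}
    - {"tx": 0, "ty": 0, "tz": -0.16, "ax": 0, "ay": 0, "az": 0, "claw": 1}
    - {"tx": 0.1, "ty": 0, "tz": -0.24, "ax": 0, "ay": 0, "az": 0, "claw": 1}
    - {"tx": 0.25, "ty": 0, "tz": -0.24, "ax": 0, "ay": 0, "az": 0, "claw": 1}
    - {"tx": 0.37, "ty": 0, "tz": -0.24, "ax": 0, "ay": 0, "az": 0, "claw": 1}

```text
time_s: 36.0
tool_pos: [0.5376, 0.0892, 0.0864]
tool_rot: [-0.1, 3.138, 0.0]
force: [-0.0, 0.5, -1.2]
width: 0.323
```

```bash
python3 - <<'E'
from h import *
plan([.532,.385,.085],92)
p,d=cams.grab_frame("wrist"); save(p,"w25")
E
```

```text
t36.00 now [0.5376 0.0892 0.0864] F [-0.   0.5 -1.2] w 0.323 j6 0.1
dist 0.296 INC t [-0.0438, 0.9853, 0.0049] a [0.0002, 0.001, 0.0182]
```

View pics/w25.png

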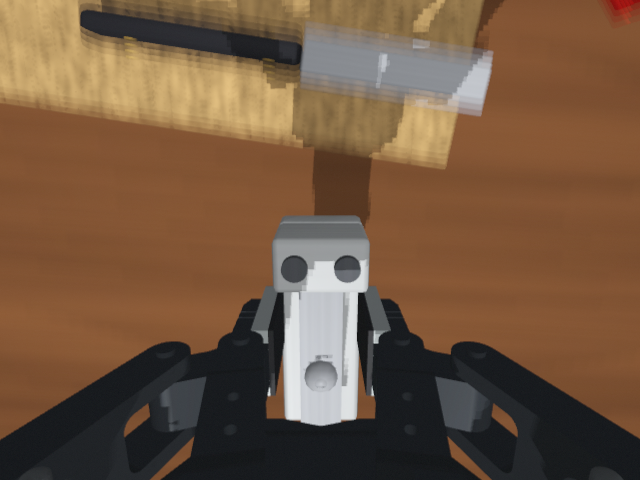

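Call:
step_arm:
  increments:
    - {"tx": -0.02, "ty": 0.4, "tz": 0, "ax": 0, "ay": 0, "az": 0.018, "claw": 1}
    - {"tx": -0.044, "ty": 0.985, "tz": 0, "ax": 0, "ay": 0, "az": 0.018, "claw": 1}
    - {"tx": -0.044, "ty": 0.985, "tz": 0, "ax": 0, "ay": 0, "az": 0.018, "claw": 1}
    - {"tx": -0.044, "ty": 0.985, "tz": 0, "ax": 0, "ay": 0, "az": 0.018, "claw": 1}
    - {"tx": -0.044, "ty": 0.985, "tz": 0, "ax": 0, "ay": 0, "az": 0.018, "claw": 1}

```text
time_s: 36.55
tool_pos: [0.534, 0.3413, 0.0857]
tool_rot: [-0.055, 3.14, 0.001]
force: [1.1, -0.5, -0.3]
width: 0.321
```

Call:
step_arm:
  increments:
    - {"tx": 0, "ty": 0.15, "tz": 0, "ax": 0, "ay": 0, "az": 0, "claw": 1}
    - {"tx": 0, "ty": 0.15, "tz": 0, "ax": 0, "ay": 0, "az": 0, "claw": 1}
    - {"tx": 0, "ty": 0.15, "tz": 0, "ax": 0, "ay": 0, "az": 0, "claw": 1}

```text
time_s: 36.85
tool_pos: [0.5321, 0.3851, 0.0851]
tool_rot: [-0.059, 3.141, -0.001]
force: [-0.0, 0.0, -1.6]
width: 0.32
```

```bash
python3 - <<'E'
from h import *
plan([.532,.385,.024],92)
p,d=cams.grab_frame("wrist"); save(p,"w26")
E
```

```text
t36.85 now [0.5321 0.3851 0.0851] F [-0.   0.  -1.6] w 0.32 j6 0.59
dist 0.061 INC t [0.0003, -0.0004, 0.2036] a [-0.0003, 0.0, 0.0016]
```

View pics/w26.png

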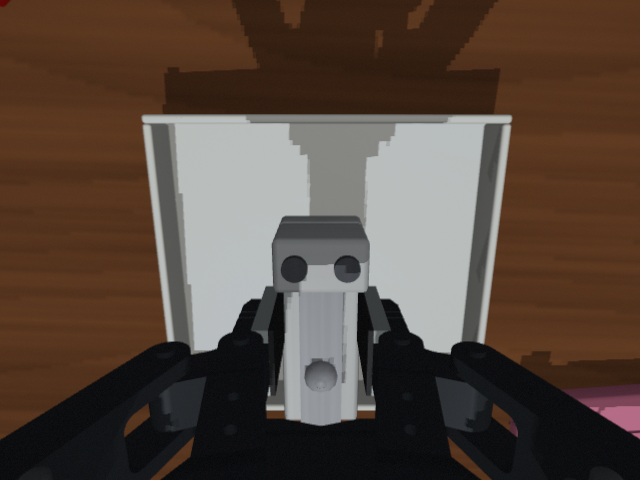

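Call:
step_arm:
  increments:
    - {"tx": 0, "ty": 0, "tz": 0.07, "ax": 0, "ay": 0, "az": 0, "claw": 1}
    - {"tx": 0, "ty": 0, "tz": 0.14, "ax": 0, "ay": 0, "az": 0, "claw": 1}
    - {"tx": 0, "ty": 0, "tz": 0.19, "ax": 0, "ay": 0, "az": 0, "claw": 1}
    - {"tx": 0, "ty": 0, "tz": 0.202, "ax": 0, "ay": 0, "az": 0, "claw": 1}
    - {"tx": 0, "ty": 0, "tz": 0.202, "ax": 0, "ay": 0, "az": 0, "claw": 1}

```text
time_s: 37.4
tool_pos: [0.5323, 0.3829, 0.0243]
tool_rot: [0.053, -3.14, 0.001]
force: [0.8, 0.0, -0.5]
width: 0.323
```

Call:
step_arm:
  increments:
    - {"tx": 0, "ty": 0, "tz": 0.004, "ax": 0, "ay": 0, "az": 0, "claw": 1}
    - {"tx": 0, "ty": 0, "tz": 0.007, "ax": 0, "ay": 0, "az": 0, "claw": 1}
    - {"tx": 0, "ty": 0, "tz": 0.007, "ax": 0, "ay": 0, "az": 0, "claw": 1}

```text
time_s: 37.7
tool_pos: [0.5329, 0.3843, 0.0234]
tool_rot: [-0.055, 3.14, 0.001]
force: [0.2, 0.4, -1.2]
width: 0.318
```

Call:
step_arm:
  increments:
    - {"tx": 0, "ty": 0, "tz": 0.006, "ax": 0, "ay": 0, "az": 0, "claw": 1}
    - {"tx": 0, "ty": 0, "tz": 0.006, "ax": 0, "ay": 0, "az": 0, "claw": 1}

```text
time_s: 37.9
tool_pos: [0.5324, 0.3841, 0.0209]
tool_rot: [-0.055, 3.141, 0.0]
force: [-0.5, 0.2, -1.3]
width: 0.326
```

Call:
step_arm:
  increments:
    - {"tx": 0, "ty": 0, "tz": 0.006, "ax": 0, "ay": 0, "az": 0, "claw": 1}
    - {"tx": 0, "ty": 0, "tz": 0.006, "ax": 0, "ay": 0, "az": 0, "claw": 1}

```text
time_s: 38.1
tool_pos: [0.5326, 0.3842, 0.0191]
tool_rot: [-0.055, 3.141, 0.0]
force: [1.4, 0.1, -0.9]
width: 0.319
```

Call:
step_arm:
  increments:
    - {"tx": 0, "ty": 0, "tz": 0.003, "ax": 0, "ay": 0, "az": 0, "claw": 1}
    - {"tx": 0, "ty": 0, "tz": 0.003, "ax": 0, "ay": 0, "az": 0, "claw": 1}

```text
time_s: 38.3
tool_pos: [0.5326, 0.3842, 0.019]
tool_rot: [-0.055, 3.141, 0.001]
force: [-2.4, -1.3, 4.7]
width: 0.324
```

Call:
step_arm:
  increments:
    - {"tx": 0, "ty": 0, "tz": -0.002, "ax": 0, "ay": 0, "az": 0, "claw": 0.63}
    - {"tx": 0, "ty": 0, "tz": -0.002, "ax": 0, "ay": 0, "az": 0, "claw": 0.55}
    - {"tx": 0, "ty": 0, "tz": -0.002, "ax": 0, "ay": 0, "az": 0, "claw": 0.5}
    - {"tx": 0, "ty": 0, "tz": -0.002, "ax": 0, "ay": 0, "az": 0, "claw": 0.5}

```text
time_s: 38.7
tool_pos: [0.5324, 0.384, 0.0186]
tool_rot: [0.055, -3.141, 0.0]
force: [-0.7, -1.1, 1.1]
width: 0.5
```

Call:
step_arm:
  increments:
    - {"tx": 0, "ty": 0, "tz": -0.05, "ax": 0, "ay": 0, "az": 0, "claw": 0.5}
    - {"tx": 0, "ty": 0, "tz": -0.15, "ax": 0, "ay": 0, "az": 0, "claw": 0.5}
    - {"tx": 0, "ty": 0, "tz": -0.3, "ax": 0, "ay": 0, "az": 0, "claw": 0.5}
    - {"tx": 0, "ty": 0, "tz": -0.4, "ax": 0, "ay": 0, "az": 0, "claw": 1}
    - {"tx": 0, "ty": 0, "tz": -0.4, "ax": 0, "ay": 0, "az": 0, "claw": 1}

```text
time_s: 39.2
tool_pos: [0.5355, 0.3862, 0.1457]
tool_rot: [-0.055, 3.133, 0.009]
force: [0.7, -0.4, 0.4]
width: 0.168
```

```bash
python3 - <<'E'
from h import *
st()
p,d=cams.grab_frame("wrist"); save(p,"w27")
p=lidang(); save(p,"s27"); 
E
```

```text
t 39.2 pos [0.5355 0.3862 0.1457] R [[-0.9994, -0.0351, 0.008], [-0.0351, 0.9994, 0.0058], [-0.0082, 0.0055, -1.0]] F [ 0.69 -0.38  0.4 ] w 0.168
lid fit n 639 angle 85.6
```

View pics/w27.png

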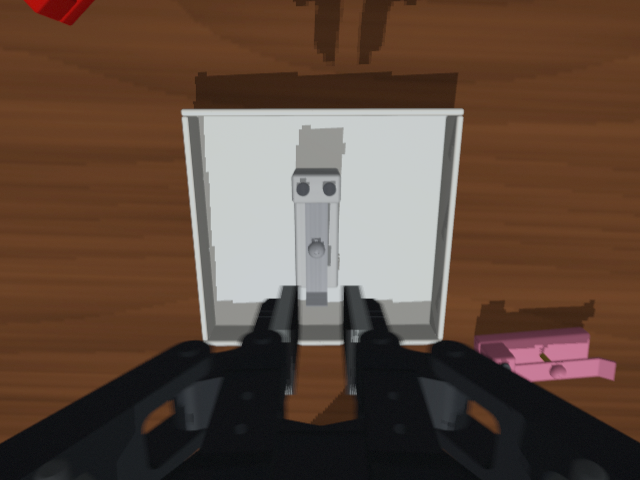

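View pics/s27.png

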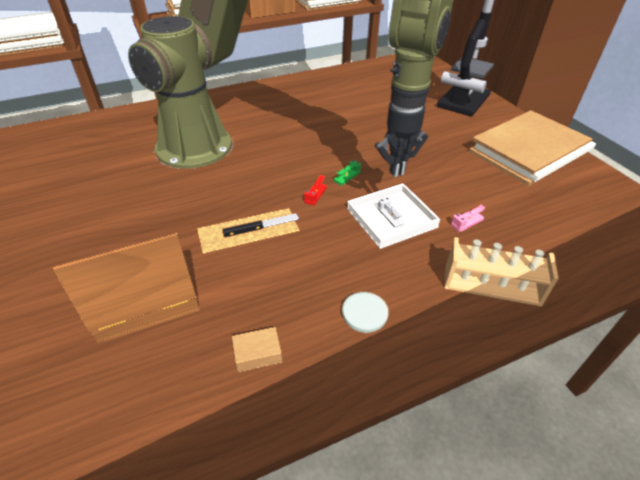

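Clamp B is upright in the tray, the lid is still open, and everything else is in place. Before going behind the lid, I'll check the wrist camera's offset for clearance.

```bash
python3 - <<'E'
from h import *
o=env.get_obs();c=cams.calibration("wrist");C=-np.array(c["R"]).T@c["t"]
print(Ro.from_rotvec(o["tool_rot"]).inv().apply(C-o["tool_pos"]))
plan([.70,-.04,.25],90)
E
```

```text
[ 0.06795668  0.00065957 -0.13423657]
t39.30 now [0.5332 0.3846 0.1407] F [-0.2 -0.4 -0.3] w 0.009 j6 0.59
dist 0.469 INC t [-0.5069, -1.4333, -0.3655] a [0.0011, 0.0015, 0.0224]
```

Call:
step_arm:
  increments:
    - {"tx": -0.11, "ty": -0.35, "tz": -0.2, "ax": 0, "ay": 0, "az": 0.022, "claw": 1}
    - {"tx": -0.22, "ty": -0.7, "tz": -0.2, "ax": 0, "ay": 0, "az": 0.022, "claw": 1}
    - {"tx": -0.22, "ty": -0.7, "tz": -0.2, "ax": 0, "ay": 0, "az": 0.022, "claw": 1}
    - {"tx": -0.22, "ty": -0.7, "tz": -0.2, "ax": 0, "ay": 0, "az": 0.022, "claw": 1}
    - {"tx": -0.22, "ty": -0.7, "tz": -0.2, "ax": 0, "ay": 0, "az": 0.022, "claw": 1}

```text
time_s: 39.8
tool_pos: [0.6059, 0.173, 0.1983]
tool_rot: [-0.003, -3.14, 0.002]
force: [-0.2, 0.3, -0.5]
width: -0.001
```

Call:
step_arm:
  increments:
    - {"tx": -0.22, "ty": -0.7, "tz": 0, "ax": 0, "ay": 0, "az": 0, "claw": 1}
    - {"tx": -0.22, "ty": -0.7, "tz": 0, "ax": 0, "ay": 0, "az": 0, "claw": 1}
    - {"tx": -0.22, "ty": -0.7, "tz": 0, "ax": 0, "ay": 0, "az": 0, "claw": 1}
    - {"tx": -0.22, "ty": -0.7, "tz": 0, "ax": 0, "ay": 0, "az": 0, "claw": 1}
    - {"tx": -0.22, "ty": -0.7, "tz": 0, "ax": 0, "ay": 0, "az": 0, "claw": 1}

```text
time_s: 40.3
tool_pos: [0.6717, -0.0379, 0.197]
tool_rot: [-0.005, -3.139, 0.002]
force: [0.4, 0.2, -0.0]
width: 0.003
```

```bash
python3 - <<'E'
from h import *
plan([.672,-.20,.195],90)
plan([.672,-.04,.195],90)
E
```

```text
t40.30 now [ 0.6717 -0.0379  0.197 ] F [ 0.4  0.2 -0. ] w 0.003 j6 -0.05
dist 0.162 INC t [-0.0028, -0.5403, 0.0074] a [-0.0008, -0.0015, -0.0022]
t40.30 now [ 0.6717 -0.0379  0.197 ] F [ 0.4  0.2 -0. ] w 0.003 j6 -0.05
dist 0.003 INC t [-0.001, -0.0069, 0.0068] a [-0.0008, -0.0015, -0.0022]
```

Call:
step_arm:
  increments:
    - {"tx": -0.01, "ty": -0.14, "tz": 0.005, "ax": 0, "ay": 0, "az": 0, "claw": 1}
    - {"tx": -0.01, "ty": -0.28, "tz": 0.005, "ax": 0, "ay": 0, "az": 0, "claw": 1}
    - {"tx": -0.01, "ty": -0.42, "tz": 0.005, "ax": 0, "ay": 0, "az": 0, "claw": 1}
    - {"tx": -0.01, "ty": -0.54, "tz": 0.005, "ax": 0, "ay": 0, "az": 0, "claw": 1}
    - {"tx": -0.01, "ty": -0.54, "tz": 0.005, "ax": 0, "ay": 0, "az": 0, "claw": 1}

```text
time_s: 40.8
tool_pos: [0.6738, -0.1996, 0.1956]
tool_rot: [-0.007, -3.139, 0.001]
force: [0.6, 0.4, -0.2]
width: -0.0
```

```bash
python3 - <<'E'
from h import *
o=st()
p=lidang(); save(p,"s28",(40,60,340,360),2)
p0=o["tool_pos"]
for th in [86,80,70,60,50,40,30,20,10,5,0]:
    r=.135;a=np.radians(th);t=.006
    X=.629-r*np.cos(a)+t*np.sin(a)+.011; Z=.048+r*np.sin(a)+t*np.cos(a)+.008
    print(th,round(X,4),round(Z,4),"tx",round((p0[0]-X)/.3,3),"tz",round((p0[2]-Z)/.3,3))
E
```

```text
t 40.8 pos [ 0.6738 -0.1996  0.1956] R [[-1.0, 0.0043, -0.0024], [0.0043, 1.0, -0.0008], [0.0024, -0.0008, -1.0]] F [ 0.6   0.36 -0.15] w -0.0
lid fit n 477 angle 85.8
86 0.6366 0.1911 tx 0.124 tz 0.015
80 0.6225 0.19 tx 0.171 tz 0.019
70 0.5995 0.1849 tx 0.248 tz 0.036
60 0.5777 0.1759 tx 0.32 tz 0.066
50 0.5578 0.1633 tx 0.386 tz 0.108
40 0.5404 0.1474 tx 0.444 tz 0.161
30 0.5261 0.1287 tx 0.492 tz 0.223
20 0.5152 0.1078 tx 0.529 tz 0.293
10 0.5081 0.0854 tx 0.552 tz 0.367
5 0.506 0.0737 tx 0.559 tz 0.406
0 0.505 0.062 tx 0.563 tz 0.445
```

View pics/s28.png

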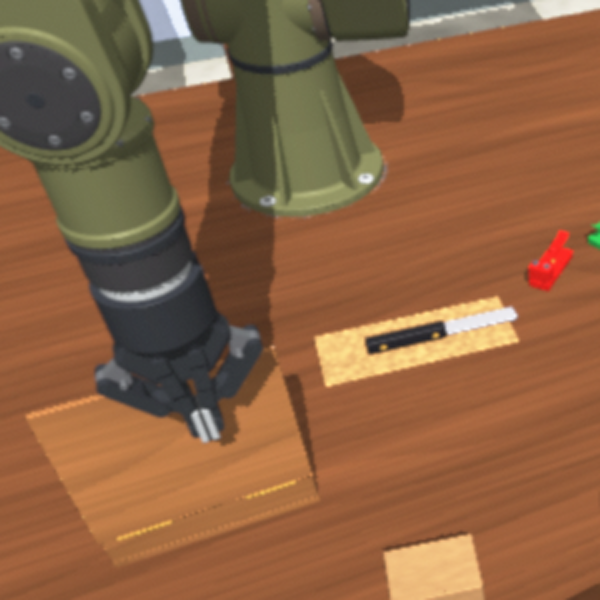

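The shut fingers are behind the lid, so I'll push it over along the arc.

Call:
step_arm:
  increments:
    - {"tx": 0.08, "ty": 0, "tz": 0.015, "ax": 0, "ay": 0, "az": 0, "claw": 1}
    - {"tx": 0.124, "ty": 0, "tz": 0.015, "ax": 0, "ay": 0, "az": 0, "claw": 1}
    - {"tx": 0.171, "ty": 0, "tz": 0.019, "ax": 0, "ay": 0, "az": 0, "claw": 1}
    - {"tx": 0.21, "ty": 0, "tz": 0.027, "ax": 0, "ay": 0, "az": 0, "claw": 1}
    - {"tx": 0.248, "ty": 0, "tz": 0.036, "ax": 0, "ay": 0, "az": 0, "claw": 1}

```text
time_s: 41.35
tool_pos: [0.6, -0.1936, 0.1859]
tool_rot: [0.004, -3.141, -0.002]
force: [0.8, 0.3, -0.6]
width: 0.002
```

```bash
python3 - <<'E'
from h import *
o=st()
p=lidang()
E
```

```text
t 41.35 pos [ 0.6    -0.1936  0.1859] R [[-1.0, -0.0024, -0.0006], [-0.0024, 1.0, 0.001], [0.0006, 0.001, -1.0]] F [ 0.81  0.33 -0.59] w 0.002
lid fit n 923 angle 88.7
```

Call:
step_arm:
  increments:
    - {"tx": 0.036, "ty": 0, "tz": 0.014, "ax": 0, "ay": 0, "az": 0, "claw": 1}
    - {"tx": 0.072, "ty": 0, "tz": 0.03, "ax": 0, "ay": 0, "az": 0, "claw": 1}
    - {"tx": 0.106, "ty": 0, "tz": 0.05, "ax": 0, "ay": 0, "az": 0, "claw": 1}
    - {"tx": 0.138, "ty": 0, "tz": 0.072, "ax": 0, "ay": 0, "az": 0, "claw": 1}

```text
time_s: 41.8
tool_pos: [0.559, -0.194, 0.1644]
tool_rot: [0.003, -3.141, -0.001]
force: [0.2, -0.5, 0.3]
width: -0.001
```

```bash
python3 - <<'E'
from h import *
o=st()
p=lidang(); save(p,"s29",(40,60,340,360),2)
E
```

```text
t 41.8 pos [ 0.559  -0.194   0.1644] R [[-1.0, -0.0022, -0.0003], [-0.0022, 1.0, 0.0008], [0.0003, 0.0008, -1.0]] F [ 0.25 -0.53  0.26] w -0.001
lid fit n 745 angle 80.0
```

View pics/s29.png

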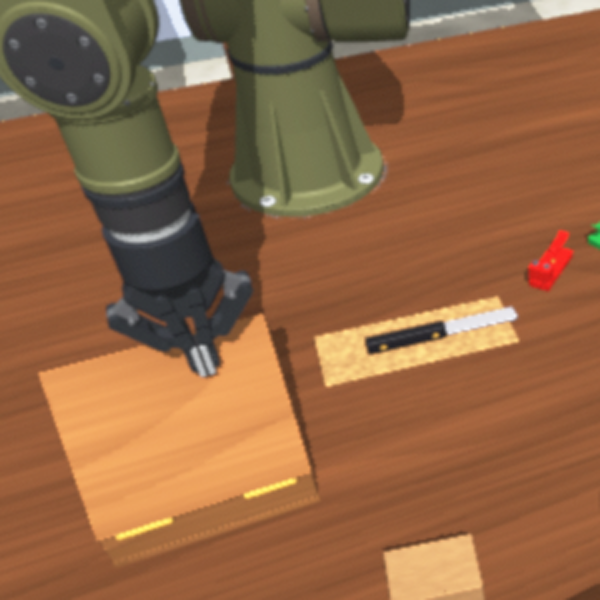

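Call:
step_arm:
  increments:
    - {"tx": 0.03, "ty": 0, "tz": 0.025, "ax": 0, "ay": 0, "az": 0, "claw": 1}
    - {"tx": 0.058, "ty": 0, "tz": 0.053, "ax": 0, "ay": 0, "az": 0, "claw": 1}
    - {"tx": 0.084, "ty": 0, "tz": 0.084, "ax": 0, "ay": 0, "az": 0, "claw": 1}
    - {"tx": 0.106, "ty": 0, "tz": 0.115, "ax": 0, "ay": 0, "az": 0, "claw": 1}
    - {"tx": 0.126, "ty": 0, "tz": 0.15, "ax": 0, "ay": 0, "az": 0, "claw": 1}

```text
time_s: 42.35
tool_pos: [0.5214, -0.1949, 0.1193]
tool_rot: [-0.002, 3.141, 0.001]
force: [0.5, 0.3, 0.1]
width: -0.003
```

Call:
step_arm:
  increments:
    - {"tx": 0.017, "ty": 0, "tz": 0.035, "ax": 0, "ay": 0, "az": 0, "claw": 1}
    - {"tx": 0.03, "ty": 0, "tz": 0.072, "ax": 0, "ay": 0, "az": 0, "claw": 1}
    - {"tx": 0.04, "ty": 0, "tz": 0.109, "ax": 0, "ay": 0, "az": 0, "claw": 1}
    - {"tx": 0.047, "ty": 0, "tz": 0.145, "ax": 0, "ay": 0, "az": 0, "claw": 1}
    - {"tx": 0.05, "ty": 0, "tz": 0.165, "ax": 0, "ay": 0, "az": 0, "claw": 1}

```text
time_s: 42.85
tool_pos: [0.5057, -0.1954, 0.069]
tool_rot: [0.001, -3.14, -0.001]
force: [0.4, -0.6, -0.4]
width: 0.001
```

```bash
python3 - <<'E'
from h import *
o=st()
p=lidang(); save(p,"s30",(40,60,340,360),2)
E
```

```text
t 42.85 pos [ 0.5057 -0.1954  0.069 ] R [[-1.0, -0.0004, -0.0012], [-0.0004, 1.0, 0.0004], [0.0012, 0.0004, -1.0]] F [ 0.37 -0.63 -0.35] w 0.001
few 0
```

View pics/s30.png

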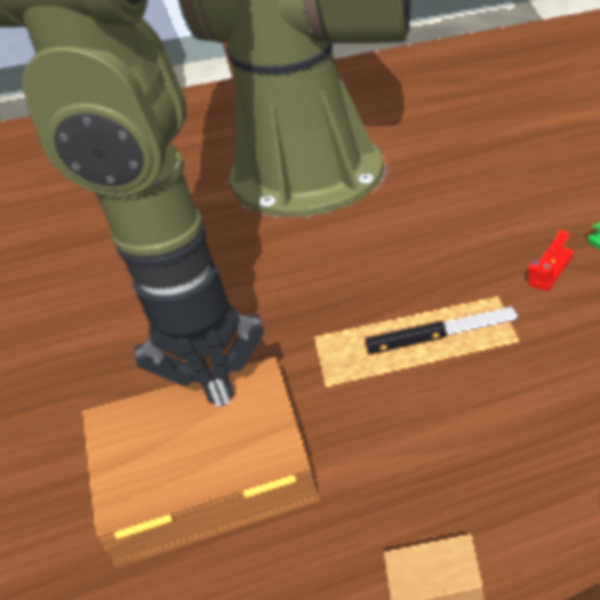

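Nearly shut. I'll push down to the end gently.

Call:
step_arm:
  increments:
    - {"tx": 0, "ty": 0, "tz": 0.008, "ax": 0, "ay": 0, "az": 0, "claw": 1}
    - {"tx": 0, "ty": 0, "tz": 0.016, "ax": 0, "ay": 0, "az": 0, "claw": 1}
    - {"tx": 0, "ty": 0, "tz": 0.02, "ax": 0, "ay": 0, "az": 0, "claw": 1}
    - {"tx": 0, "ty": 0, "tz": 0.02, "ax": 0, "ay": 0, "az": 0, "claw": 1}

```text
time_s: 43.3
tool_pos: [0.5066, -0.1956, 0.0645]
tool_rot: [-0.001, 3.141, -0.0]
force: [-0.3, 0.8, -0.0]
width: 0.001
```

Call:
step_arm:
  increments:
    - {"tx": 0, "ty": 0, "tz": 0.006, "ax": 0, "ay": 0, "az": 0, "claw": 1}
    - {"tx": 0, "ty": 0, "tz": 0.006, "ax": 0, "ay": 0, "az": 0, "claw": 1}

```text
time_s: 43.5
tool_pos: [0.5064, -0.1956, 0.0625]
tool_rot: [-0.001, 3.142, -0.0]
force: [-0.1, 0.0, -1.1]
width: 0.003
```

Call:
step_arm:
  increments:
    - {"tx": 0, "ty": 0, "tz": 0.005, "ax": 0, "ay": 0, "az": 0, "claw": 1}
    - {"tx": 0, "ty": 0, "tz": 0.005, "ax": 0, "ay": 0, "az": 0, "claw": 1}

```text
time_s: 43.7
tool_pos: [0.5065, -0.1956, 0.0619]
tool_rot: [-0.001, 3.141, -0.0]
force: [-2.4, 1.2, 7.9]
width: -0.001
```

Call:
step_arm:
  increments:
    - {"tx": 0, "ty": 0, "tz": 0.003, "ax": 0, "ay": 0, "az": 0, "claw": 1}
    - {"tx": 0, "ty": 0, "tz": 0.003, "ax": 0, "ay": 0, "az": 0, "claw": 1}

```text
time_s: 43.9
tool_pos: [0.5066, -0.1956, 0.0618]
tool_rot: [-0.001, 3.141, -0.0]
force: [-5.2, 2.0, 15.3]
width: 0.002
```

Shut firmly: 15 N and no further motion. I'll raise the arm, move it aside and check everything.

Call:
step_arm:
  increments:
    - {"tx": 0, "ty": 0, "tz": -0.1, "ax": 0, "ay": 0, "az": 0, "claw": 1}
    - {"tx": 0, "ty": 0, "tz": -0.3, "ax": 0, "ay": 0, "az": 0, "claw": 1}
    - {"tx": 0, "ty": 0, "tz": -0.5, "ax": 0, "ay": 0, "az": 0, "claw": 1}
    - {"tx": 0, "ty": 0, "tz": -0.6, "ax": 0, "ay": 0, "az": 0, "claw": 1}
    - {"tx": 0, "ty": 0, "tz": -0.6, "ax": 0, "ay": 0, "az": 0, "claw": 1}

```text
time_s: 44.4
tool_pos: [0.5101, -0.197, 0.2478]
tool_rot: [-0.001, 3.13, -0.007]
force: [1.5, 0.2, -0.3]
width: 0.002
```

Call:
step_arm:
  increments:
    - {"tx": 0, "ty": 0.5, "tz": 0, "ax": 0, "ay": 0, "az": 0, "claw": 1}
    - {"tx": 0, "ty": 0.8, "tz": 0, "ax": 0, "ay": 0, "az": 0, "claw": 1}
    - {"tx": 0, "ty": 0.8, "tz": 0, "ax": 0, "ay": 0, "az": 0, "claw": 1}
    - {"tx": 0, "ty": 0.8, "tz": 0, "ax": 0, "ay": 0, "az": 0, "claw": 1}
    - {"tx": 0, "ty": 0.8, "tz": 0, "ax": 0, "ay": 0, "az": 0, "claw": 1}

```text
time_s: 44.9
tool_pos: [0.5058, 0.0468, 0.24]
tool_rot: [-0.002, 3.142, 0.001]
force: [0.4, 1.1, 0.5]
width: -0.001
```

```bash
python3 - <<'E'
from h import *
st()
p,D2=cams.grab_frame("scene"); save(p,"s31")
p,D=cams.grab_frame("top"); save(p,"t31"); c=cams.calibration("top");D0=np.load("pics/top0.npy")
for u in (460,540):
  for v in (204,240,276): print(u,v,round(float(D[v,u]-D0[v,u]),4), wd(c,u,v,D[v,u]).round(3))
for u in (460,500,540): print([round(float(np.mean((D-D0)[v-3:v+4,u-3:u+4])),4) for v in (206,240,274)])
E
```

```text
t 44.9 pos [0.5058 0.0468 0.24  ] R [[-1.0, -0.0014, 0.0001], [-0.0014, 1.0, 0.0004], [-0.0001, 0.0004, -1.0]] F [0.38 1.12 0.54] w -0.001
460 204 -0.0051 [ 0.617 -0.155  0.053]
460 240 -0.6953 [0.506 0.006 0.746]
460 276 -0.696 [0.476 0.007 0.751]
540 204 -0.0008 [ 0.62  -0.315  0.055]
540 240 0.0021 [ 0.547 -0.317  0.051]
540 276 -0.003 [ 0.475 -0.317  0.052]
[-0.2938, -0.693, -0.6706]
[0.0236, 0.0002, 0.0005]
[-0.0002, -0.0003, 0.0242]
```

View pics/s31.png

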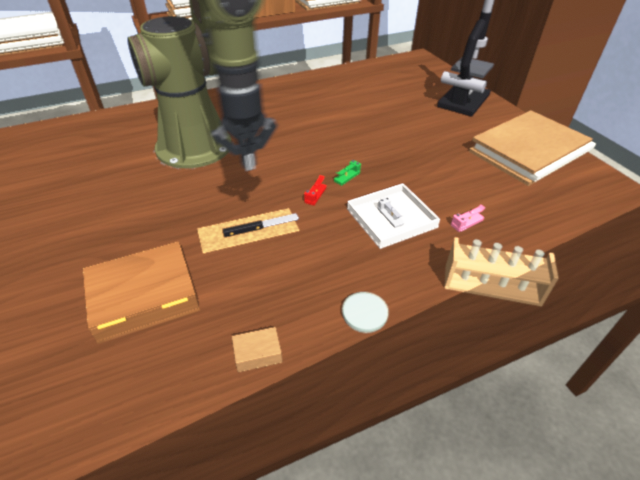

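View pics/t31.png

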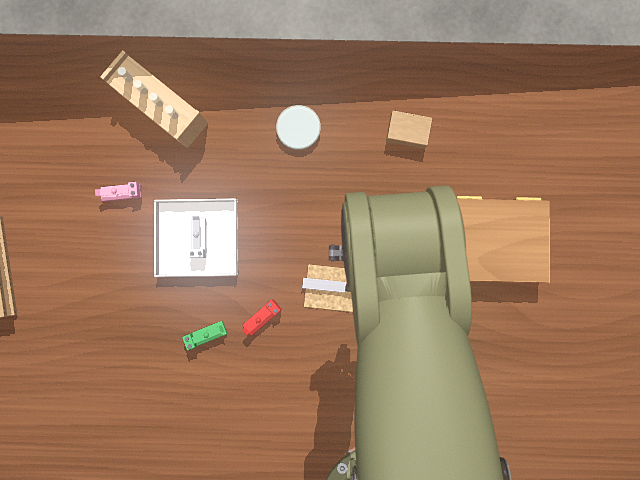

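Final check: the lid depth matches the shut start, B is upright in the tray at (196,237), and the spatula is on the mat at (248,228 in the scene view). The dish at (298,128) and carton at (410,128) have not moved.

```bash
python3 - <<'E'
from h import *
print(env.hand_in()); st()
E
```

```text
the job is handed in; nothing more can be done
None
the job is handed in; nothing more can be done
```

The job is done and handed in at about 45 s; no verdict was reported.

- **Lid:** I levered it up with the spatula blade and swung it to its stop, measured at about 86°. At the end I pushed it shut with the closed fingers. Where the last top view could see the lid, its depth matched the shut start to within a few mm.
- **Clamps:** Three were on the bench.

| Clamp (start position in top view) | Force on the pip | Deflection | Result | Now in |
|---|---|---|---|---|
| Left | about 5 N | about 2.2 mm | sound | case |
| Right | about 5.5 N | about 2.2 mm | sound | case |
| Middle | about 5 N | about 6.5 mm | tired | tray |

- **Spatula and bystanders:** The spatula lies with its handle on the mat. The dish and carton look unmoved, and the arm was clear of everything at the end.

- **Readings:** The force reading was noisy, by about 1 N. The middle clamp also showed about 3 N of side force at full press; its total stayed near 5.5 N.
- **Not checked:** I did not read the telltale pins in the images, and I last saw the two sound clamps upright in the case before shutting the lid.

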